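# Load the wire reel and lock it with its C-keeper

### The job

Lift the reel of brass wire off the wooden rack and put it on the green dispenser's spindle, down on the sprung plate. Then lock it with the red C-shaped keeper from the rack's slot: press the reel down and slide the keeper in sideways, mouth first, under the spindle's head without forcing it, until it sits level and fully home round the thin neck with the reel pushing up against it. Leave the other reel and the things around where they are.

Things in the scene. Friction and masses are not known exactly. Their poses are not given: they have to be found in the camera images.
- dispenser: wire dispenser, fixed: green steel base 110 x 110 x 8 mm with an upright steel spindle through its centre. Origin: on the spindle's axis, on the table; z up. The spindle is screwed up or down to suit the work; this setting is not measured and must be felt or seen: its flat tip (8 mm across) is 91 to 105 mm above the table. A wire-guide eye, 48 mm high, stands on the base at x = y = +44 mm
- boss (a point): point on the spindle's axis, 16 mm above the table. The spindle from its tip down: head 16 mm thick, its upper half tapered; 14 mm under the tip a neck begins, 9 mm thick and 11.5 mm high; under it 16 mm thick again. Round it an aluminium drag plate (44 mm across), upper face 46 mm above the table, on a spring: gives way up to 22 mm, 3.6 N at rest, 0.18 N more per mm; a reel alone does not sink it
- rack: wooden rack, fixed: block 76 x 256 x 28 mm (its own x, y, z), origin at the centre of its underside, z up. Two dowels 14 mm thick stand on it at y = -2 mm and y = +86 mm, tips 78 mm above the table, one reel on each. At y = -90 mm a slot 10.5 x 44 mm (x, y), 20 mm deep, in which the keeper stands on edge
- brass_reel_center (a point): centre of the reel of brass-coloured wire: black flanges 60 mm across, 40 mm high, through bore 20 mm, 0.2 kg; axis z. It stands on one of the rack's dowels, underside 28 mm above the table
- steel_reel_center (a point): centre of the other reel, of grey steel wire, same size, on the other dowel; to be left there
- keeper_c (a point): centre of the C of the keeper, a red flat plate 8 mm thick, 0.04 kg. x: out of the C's mouth; z: square to the plate (either face may be up). The C is 40 mm wide (y -20 to +20), its slot 12 mm wide, ending round 6 mm behind this point, flaring to 19 mm at the jaw ends at x = +20 mm. At the start it stands on edge in the rack's slot, mouth down, this point 28 mm above the table
- keeper_tab (a point): middle of the keeper's straight tab, 34 mm behind the centre of the C, same axes. The tab is 16 mm wide (y), 8 mm thick and ends 48 mm behind the centre of the C; at the start it points up out of the rack's slot
- clip_jar: glass jar with a wire-bailed lid, 78 x 72 x 89 mm, origin under its middle; bystander
- blue_pot: blue glaze pot with a white lid, 49 mm across, 51 mm high, origin under its middle; bystander
- dark_pot: cream glaze pot with a black lid, 57 mm across, 63 mm high, origin under its middle; bystander

How it is judged:
By the outcome, as a careful person would: the job done as asked, in the order asked, and still so for the second after the job is handed in, with the robot touching nothing.
It also fails if it takes over 70 s, if anything falls off the work surface, if the arm or the gripper's body presses on something with over 40 N, if the wrist force passes 120 N, or if a joint passes its speed limit or range.

### The arm

A 7-joint arm with a two-finger parallel gripper is mounted at the origin on a cart in front of the work surface, level with it; the furniture and walls round the work are solid. World frame = base frame: x ahead of the robot, y to its left, z up, the work surface at z = 0. Lengths are in m, angles in rad, forces in N, time in s.
With the tool pointing down it reaches from about 0.425 to 0.8 m from the base axis. Payload 8.3 kg.
Tool frame: the origin (TCP) lies midway between the tips of the shut fingers; the grasp point (between the pads) lies 19 mm behind it; z points along the fingers, y is the line along which they close (so a half turn about z gives the same grasp; the last joint's range is limited). The gripper opens to 85 mm and grips with 20 to 120 N. Pads are 22 mm wide; open, the fingers measure 114 mm over their backs; the gripper's body (76 mm by 85 mm) begins 54 mm behind the grasp point. The pads swing forward as they close: fully open they stand 13 mm farther back than shut.
Start: joints at [1.114, 0.383, 0.016, 1.37, -0.006, 1.388, -0.046], TCP at [0.24, -0.577, 0.231] pointing down, gripper open.
Joint ranges: [-2.95, 2.95], [-0.25, 2.06], [-1.52, 1.56], [0.18, 2.33], [-1.44, 4.58], [0.02, 2.06], [-3.01, 3.01]. Speed limits (rad/s): [2.39, 2.39, 3.01, 3.01, 3.14, 3.14, 3.14].

### API

Orientations are given as a 3x3 rotation matrix whose columns are the frame's x, y, z axes.
In Python, from workcell import bot, camera gives the robot as it stands. The module is installed in compiled form; this text tells all that it offers.
- The arm moves only by the tool step_arm, never from a script. Its arguments are lists of equal length, an entry for each row: "xyz": the shift along the tool's x, y, z in mm, a list of three; "delta_rot": the turn, a rotation vector about the tool's x, y, z in rad, a list of three; "fingers": the closure, from 0 (fully open) to 1 (shut). A call has exactly 10 rows; each row shifts and turns the commanded pose from where the row before left it, along the tool's axes as they then stand; what a row does not reach is not made up. A row lasts 1/12 s, in which the tool goes at most 41.7 mm and 7.16 degrees, less where a joint would pass 70% of its speed; a pose out of reach is approached as far as the arm can. A call with a gripper value outside its range is refused whole. The fingers move at their own pace and stop on an object; "newtons" is the grip in N (left out, the last holds). Time passes only in rows, so rows that do not move let the fingers close, or fill a call up. It gives the time, the measured TCP pose, the force, the opening and the grip force at its end, in the units of the state.
- bot.sense(): the state, without advancing time (a new reading comes with each control period).
- camera(name): name is "scene" or "side" or "wrist"; returns a dict with "color" (384x512x3 uint8, red, green, blue), "mtx" (3x3 intrinsics, pixels), "T" (4x4, takes a point from camera to world coordinates); the wrist camera has in their place "tool_from_camera" (4x4, takes a point from camera to tool coordinates, whose origin is the TCP and whose axes are the flange's). Camera axes: x right, y up, looking along -z (the intrinsics and any distortion apply to the point x, -y, -z); pixel columns grow to the right and rows downward; lengths in m; the calibration is good to about 2 mm. A picture is of the moment at which its call begins: read the wrist's pose just before it. There is no depth.
- bot.job_done(): hands the job in; it is judged then, once.
The state is a dict: "clock": time; "qpos": joint angles; "joint_vel": joint speeds; "effort": joint torques, N m; "tcp_pos": TCP position; "tool_rot": TCP orientation; "force": force on the tool from outside, world axes, zero at the start; "wrist_torque": the same for the moment, N m; "opening": finger opening in m; "gripper_force": force on a finger pad.
Only numpy, scipy, OpenCV 4.12 (cv2) and the standard library are available. Lean on these libraries where they do the work, as an engineer would, in place of code of your own. Each camera call takes 0.05 s, during which the arm holds its last target. There are 200 camera calls.

## Working session

There is one attempt and no reset: what is moved stays moved. The work goes in short steps, Python scripts to look and compute and a tool call to move; the robot and the scene stay as the last step left them, time stands still between calls to the robot, and variables do not carry over. Pictures are saved under pics/ and viewed, at most 10 in all, crops included, and the job is handed in when it is done.

Besides the shell and the picture viewer there is one more tool, called after "Emit:" as a command line: name --argument value ..., lists and objects as JSON in quotes. step_arm: Moves the arm, as the interface text tells. Its arguments: {"type":"object","properties":{"xyz":{"type":"array","items":{"type":"array","items":{"type":"number"}}},"delta_rot":{"type":"array","items":{"type":"array","items":{"type":"number"}}},"fingers":{"type":"array","items":{"type":"number"}},"newtons":{"type":"number"}},"required":["xyz","delta_rot","fingers"]}

```bash
mkdir -p pics; python3 - <<'E'
from workcell import bot,camera
import cv2,numpy as np
s=bot.sense();print({k:np.round(v,3).tolist() for k,v in s.items()})
ims=[]
for n in("scene","side"):
    c=camera(n);np.savez(f"{n}.npz",**{k:c[k] for k in("color","mtx","T")});print(n,c.keys(),c["mtx"].round(1).tolist(),c["T"].round(3).tolist())
    cv2.imwrite(f"pics/{n}.png",cv2.resize(c["color"][:,:,::-1],(800,600)))
c=camera("wrist");print({k:(v.round(3).tolist() if k!="color" else 0) for k,v in c.items()})
E
```

```text
{'clock': 0.0, 'qpos': [1.114, 0.384, 0.016, 1.371, -0.006, 1.388, -0.047], 'joint_vel': [0.0, -0.0, 0.001, -0.0, 0.001, -0.001, 0.001], 'effort': [0.0, -62.76, 0.844, -37.182, 0.016, 0.014, -0.0], 'tcp_pos': [0.24, -0.577, 0.23], 'tool_rot': [[0.923, 0.384, -0.001], [0.384, -0.923, 0.002], [-0.0, -0.002, -1.0]], 'force': [0.122, -0.16, 0.162], 'wrist_torque': [0.0, -0.059, -0.004], 'gripper_force': 0.0, 'opening': 0.085}
scene dict_keys(['color', 'mtx', 'T']) [[346.7, 0.0, 252.3], [0.0, 346.7, 185.7], [0.0, 0.0, 1.0]] [[-0.659, 0.531, -0.532, 0.105], [-0.752, -0.473, 0.459, 0.421], [-0.008, 0.703, 0.712, 0.734], [0.0, 0.0, 0.0, 1.0]]
side dict_keys(['color', 'mtx', 'T']) [[364.0, 0.0, 251.3], [0.0, 364.0, 191.3], [0.0, 0.0, 1.0]] [[-0.856, 0.358, -0.373, 0.212], [-0.517, -0.565, 0.643, 0.669], [0.019, 0.743, 0.669, 0.743], [0.0, 0.0, 0.0, 1.0]]
{'color': 0, 'mtx': [[271.58, 0.0, 260.15], [0.0, 271.58, 192.287], [0.0, 0.0, 1.0]], 'tool_from_camera': [[-0.002, 0.953, 0.303, 0.08], [1.0, 0.002, 0.0, 0.0], [-0.0, 0.303, -0.953, -0.142], [0.0, 0.0, 0.0, 1.0]]}
```

View pics/scene.png

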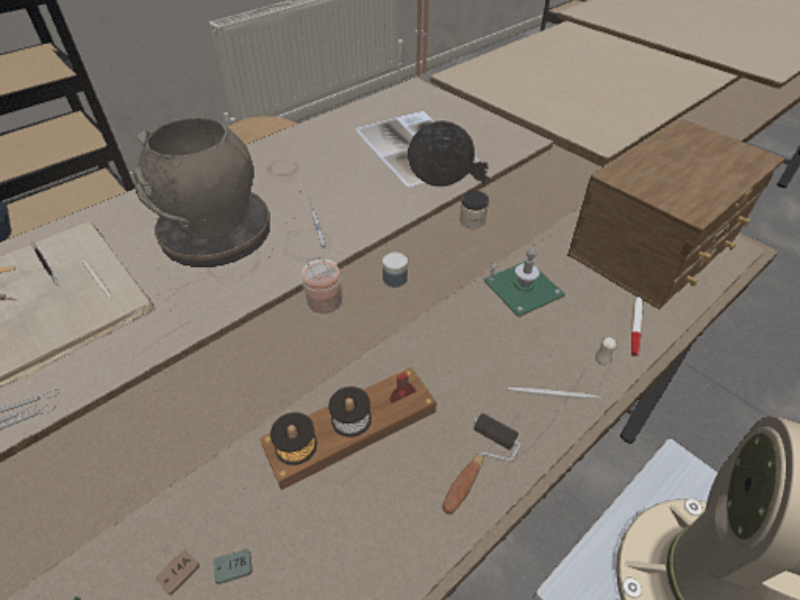

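View pics/side.png

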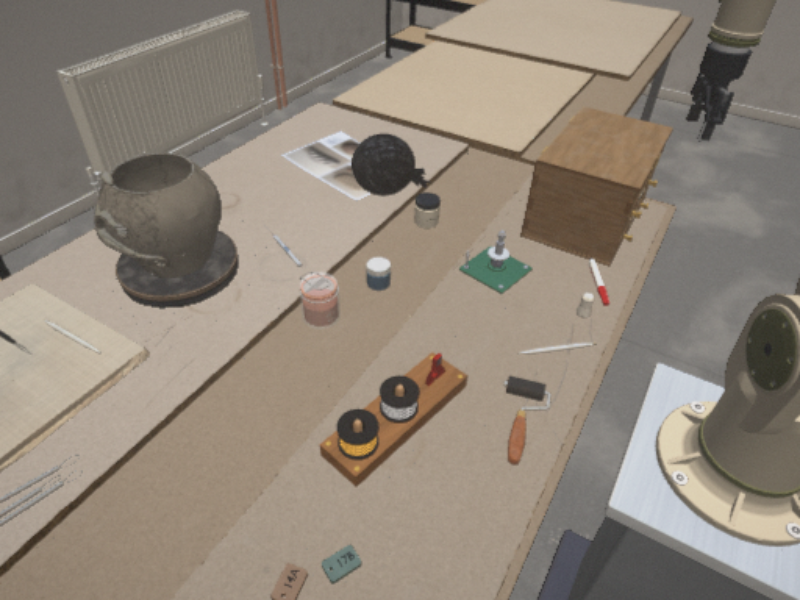

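The scene view (800x600) shows the brass reel's dowel at (292,430), steel reel at (350,396), keeper at (402,385), spindle tip at (532,250) and a wooden chest at right. The side view shows the brass reel at (358,425), steel reel at (400,390), keeper tab at (437,357) and spindle tip at (501,235).

```bash
cat > h.py <<'E'
import numpy as np,cv2
def ray(c,uv):
    x=cv2.undistortPoints(np.array([[uv]],float),c["mtx"],None)[0,0]
    d=c["T"][:3,:3]@np.array([x[0],-x[1],-1]);return c["T"][:3,3],d/np.linalg.norm(d)
def plane(c,uv,z):
    o,d=ray(c,uv);return o+d*(z-o[2])/d[2]
def tri(*cu):
    A=np.zeros((3,3));b=np.zeros(3);R=[]
    for c,uv in cu:
        o,d=ray(c,uv);P=np.eye(3)-np.outer(d,d);A+=P;b+=P@o;R.append((P,o))
    p=np.linalg.solve(A,b);return p,[round(1e3*np.linalg.norm(P@(p-o)),1) for P,o in R]
def proj(c,p):
    q=c["T"][:3,:3].T@(np.array(p)-c["T"][:3,3]);k=c["mtx"];return np.array([k[0,2]+k[0,0]*q[0]/-q[2],k[1,2]-k[1,1]*q[1]/-q[2]])
def wrist(bot,camera):
    s=bot.sense();c=dict(camera("wrist"));T=np.eye(4);T[:3,:3]=s["tool_rot"];T[:3,3]=s["tcp_pos"];c["T"]=T@c["tool_from_camera"];return s,c
def mask(im,lo,hi):
    return cv2.inRange(cv2.cvtColor(im,cv2.COLOR_RGB2HSV),np.array(lo),np.array(hi))
def blobs(m,amin=20):
    n,l,st,ce=cv2.connectedComponentsWithStats(m);return [(st[i].tolist(),ce[i].round(1).tolist()) for i in range(1,n) if st[i][4]>=amin]
E
python3 - <<'E'
from h import *
S=dict(np.load("scene.npz"));D=dict(np.load("side.npz"));k=1.5625
f=lambda u,v:np.array([u,v])/k
for n,a,b in [("brass dowel tip",(292,430),(357,424)),("steel tip",(350,395),(400,389)),("keeper",(402,379),(437,357)),("spindle tip",(532,250),(501,235)),
 ("chest near top corner",(655,198+35),(627,155)),("chest far-left top",(597,176),(537,162)),("chest",(783,160),(671,127)),("chestback",(681,123),(578,110)),
 ("rack L",(282,474),(357,470)),("rack R",(433,402),(466,377)),("rack back",(410,373),(437,355)),("jar",(320,265),(318,280)),("bluelid",(395,260),(377,265))]:
    p,e=tri((S,f(*a)),(D,f(*b)));print(n,p.round(4),e)
for n,c in(("S",S),("D",D)):
    for nm,lo,hi in(("brass",(15,130,110),(32,255,255)),("red",(172,120,60),(180,255,255)),("red0",(0,170,60),(4,255,255)),("green",(65,80,40),(90,255,160))):
        print(n,nm,blobs(mask(c["color"],lo,hi),25))
    print([plane(c,f(*q),0.008).round(3).tolist() for q in ([(484,281),(519,313),(563,293)] if n=="S" else [(461,268),(502,291),(532,269)])])
E
```

```text
brass dowel tip [0.495  0.2739 0.0648] [np.float64(0.4), np.float64(0.4)]
steel tip [0.4809 0.1817 0.0645] [np.float64(5.4), np.float64(5.4)]
keeper [0.4544 0.106  0.0726] [np.float64(1.2), np.float64(1.2)]
spindle tip [ 0.5014 -0.2553  0.0783] [np.float64(3.4), np.float64(3.4)]
chest near top corner [ 0.2825 -0.1034  0.3633] [np.float64(20.5), np.float64(20.5)]
chest far-left top [ 0.5044 -0.4265  0.1611] [np.float64(2.0), np.float64(2.0)]
chest [ 0.2906 -0.6832  0.191 ] [np.float64(1.1), np.float64(1.1)]
chestback [ 0.5199 -0.7774  0.1398] [np.float64(1.6), np.float64(1.6)]
rack L [0.4701 0.3138 0.0229] [np.float64(0.8), np.float64(0.8)]
rack R [0.4127 0.0789 0.0269] [np.float64(1.6), np.float64(1.6)]
rack back [0.4686 0.076  0.0431] [np.float64(0.2), np.float64(0.2)]
jar [0.725  0.058  0.0805] [np.float64(2.7), np.float64(2.7)]
bluelid [ 0.6905 -0.0881  0.0298] [np.float64(1.2), np.float64(1.2)]
S brass [([178, 280, 23, 15, 119], [190.1, 289.5])]
S red []
S red0 [([404, 213, 6, 14, 42], [405.6, 218.4])]
S green []
[[0.552, -0.192, 0.008], [0.454, -0.178, 0.008], [0.432, -0.278, 0.008]]
D brass [([217, 280, 24, 12, 155], [229.0, 286.2])]
D red []
D red0 [([383, 183, 6, 11, 29], [385.4, 187.9])]
D green [([295, 160, 44, 27, 496], [316.7, 173.3])]
[[0.552, -0.195, 0.008], [0.452, -0.173, 0.008], [0.426, -0.271, 0.008]]
```

Emit:
step_arm --xyz '[[0, 0, -25], [0, 0, -25], [0, 0, -25], [0, 0, -25], [19.3, -12.4, 0], [19.3, -12.4, 0], [19.3, -12.4, 0], [19.3, -12.4, 0], [19.3, -12.4, 0], [19.3, -12.4, 0]]' --delta_rot '[[0, 0, 0], [0, 0, 0], [0, 0, 0], [0, 0, 0], [0, 0, 0], [0, 0, 0], [0, 0, 0], [0, 0, 0], [0, 0, 0], [0, 0, 0]]' --fingers '[0, 0, 0, 0, 0, 0, 0, 0, 0, 0]'

```text
clock: 0.98
tcp_pos: [0.3186, -0.4629, 0.331]
tool_rot: [[0.923, 0.384, -0.0], [0.384, -0.923, 0.0], [-0.0, -0.001, -1.0]]
force: [1.1, -0.8, -0.8]
opening: 0.0853
gripper_force: 0.0
```

Emit:
step_arm --xyz '[[27.6, -17.7, 0], [27.6, -17.7, 0], [27.6, -17.7, 0], [27.6, -17.7, 0], [27.6, -17.7, 0], [27.6, -17.7, 0], [27.6, -17.7, 0], [27.6, -17.7, 0], [27.6, -17.7, 0], [20, -14, 0]]' --delta_rot '[[0, 0, 0], [0, 0, 0], [0, 0, 0], [0, 0, 0], [0, 0, 0], [0, 0, 0], [0, 0, 0], [0, 0, 0], [0, 0, 0], [0, 0, 0]]' --fingers '[0, 0, 0, 0, 0, 0, 0, 0, 0, 0]'

```text
clock: 1.82
tcp_pos: [0.5008, -0.1979, 0.3311]
tool_rot: [[0.922, 0.386, -0.0], [0.386, -0.922, 0.001], [0.0, -0.001, -1.0]]
force: [0.2, 0.0, -0.5]
opening: 0.0853
gripper_force: 0.0
```

```bash
python3 - <<'E'
from workcell import bot,camera
from h import *
s,c=wrist(bot,camera);np.savez("w1.npz",**c);cv2.imwrite("pics/w1.png",c["color"][:,:,::-1])
E
```

```text
(no output)
```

View pics/w1.png

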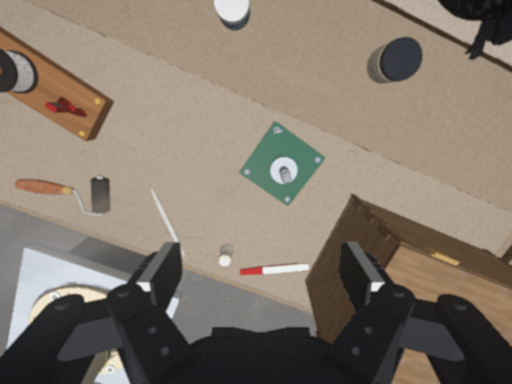

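Emit:
step_arm --xyz '[[14, -36, 0], [14, -36, 0], [14, -36, 0], [14, -36, 0], [14, -36, 0], [14, -36, 0], [14, -36, 0], [14, -36, 0], [14, -36, 0], [14, -36, 0]]' --delta_rot '[[0, 0, 0], [0, 0, 0], [0, 0, 0], [0, 0, 0], [0, 0, 0], [0, 0, 0], [0, 0, 0], [0, 0, 0], [0, 0, 0], [0, 0, 0]]' --fingers '[0, 0, 0, 0, 0, 0, 0, 0, 0, 0]'

```text
clock: 2.7
tcp_pos: [0.4903, 0.1866, 0.3314]
tool_rot: [[0.924, 0.383, 0.0], [0.383, -0.924, -0.0], [0.0, 0.0, -1.0]]
force: [1.2, 0.4, -0.7]
opening: 0.0856
gripper_force: 0.0
```

Emit:
step_arm --xyz '[[0, 0, 0], [0, 0, 0], [0, 0, 0], [0, 0, 0], [0, 0, 0], [0, 0, 0], [0, 0, 0], [0, 0, 0], [0, 0, 0], [0, 0, 0]]' --delta_rot '[[0, 0, -0.12], [0, 0, -0.12], [0, 0, -0.12], [0, 0, -0.12], [0, 0, -0.12], [0, 0, -0.12], [0, 0, -0.12], [0, 0, -0.1], [0, 0, 0], [0, 0, 0]]' --fingers '[0, 0, 0, 0, 0, 0, 0, 0, 0, 0]'

```text
clock: 3.53
tcp_pos: [0.4907, 0.1849, 0.3311]
tool_rot: [[0.238, 0.971, -0.0], [0.971, -0.238, -0.0], [-0.0, -0.0, -1.0]]
force: [1.1, -0.4, -0.3]
opening: 0.0856
gripper_force: 0.0
```

w1 shows the green base centred near (283,163), drag plate (285,171), spindle tip about (285,174), guide eye (278,130), and the chest at lower right.

```bash
python3 - <<'E'
from workcell import bot,camera
from h import *
s,c=wrist(bot,camera);np.savez("w2.npz",**c);cv2.imwrite("pics/w2.png",c["color"][:,:,::-1])
im=c["color"]
print("brass",blobs(mask(im,(15,120,90),(32,255,255)),40));print("red",blobs(mask(im,(170,110,50),(180,255,255))|mask(im,(0,170,50),(4,255,255)),40));print("black",blobs(mask(im,(0,0,0),(180,255,55)),300))
w=dict(np.load("w1.npz"));m=mask(w["color"],(65,70,30),(95,255,170));print("green",blobs(m,200))
cs=max(cv2.findContours(m,0,2)[0],key=cv2.contourArea);b=cv2.boxPoints(cv2.minAreaRect(cs));P=[plane(w,q,.008) for q in b];print(np.round(P,4).tolist(),np.mean(P,0))
print("tip",[plane(w,(285,174),z).round(4).tolist() for z in(.091,.098,.105)],plane(w,(285,171),.046))
E
```

```text
brass [([264, 72, 7, 8, 46], [267.1, 75.3]), ([224, 74, 8, 7, 44], [227.6, 76.9])]
red []
black [([0, 243, 512, 141, 32525], [260.1, 339.7])]
green [([244, 123, 80, 79, 2630], [281.8, 161.6])]
[[0.462, -0.1745, 0.008], [0.5613, -0.1991, 0.008], [0.5387, -0.3013, 0.008], [0.4339, -0.2816, 0.008]] [ 0.49894423 -0.23914047  0.008     ]
tip [[0.5018, -0.2364, 0.091], [0.5031, -0.2351, 0.098], [0.5044, -0.2339, 0.105]] [ 0.49772241 -0.24248737  0.046     ]
```

View pics/w2.png

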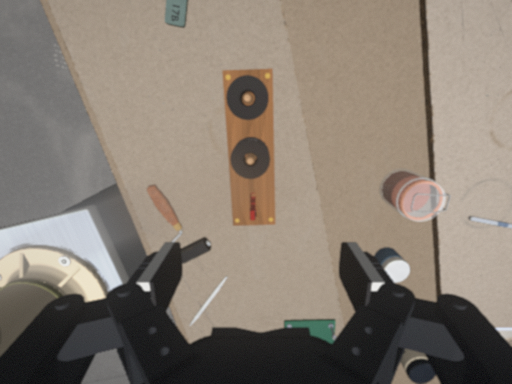

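w2: brass reel circle centre about (248,97) (the upper reel), steel reel (250,158), keeper (252,208), rack corners (223,70)-(275,224).

```bash
python3 - <<'E'
from h import *
w=dict(np.load("w2.npz"));S=dict(np.load("scene.npz"));D=dict(np.load("side.npz"))
g=cv2.cvtColor(w["color"],cv2.COLOR_RGB2GRAY)
for n,(x,y) in(("brass",(248,97)),("steel",(250,158))):
    m=np.zeros_like(g);m[y-27:y+27,x-27:x+27]=(g[y-27:y+27,x-27:x+27]<62)*255
    cs=max(cv2.findContours(m,0,2)[0],key=cv2.contourArea);(cx,cy),ax,_=cv2.fitEllipse(cv2.convexHull(cs));p=plane(w,(cx,cy),.068)
    r=plane(w,(cx+max(ax)/2,cy),.068);print(n,cx,cy,ax,p.round(4),"R",np.linalg.norm(r-p).round(4))
for c,n in((w,"w"),(S,"S"),(D,"D")):
    im=c["color"];m=mask(im,(165,100,30),(180,255,255))|mask(im,(0,170,30),(5,255,255))
    print(n,"red",blobs(m,8))
# dowel tip heights by two views
print(tri((w,(249,98)),(S,np.array((292,430))/1.5625),(D,np.array((357,424))/1.5625)))
rk=mask(w["color"],(5,90,60),(20,255,200));cs=max(cv2.findContours(rk,0,2)[0],key=cv2.contourArea);b=cv2.boxPoints(cv2.minAreaRect(cs));P=np.array([plane(w,q,.028) for q in b]);print(P.round(4).tolist(),P.mean(0),[np.linalg.norm(P[i]-P[i-1]).round(4) for i in range(4)])
E
```

```text
brass 246.88870239257812 97.2651596069336 (38.165374755859375, 40.77345275878906) [0.4959 0.2765 0.068 ] R 0.0287
steel 251.60899353027344 160.8350372314453 (9.547907829284668, 11.92612075805664) [0.4798 0.1871 0.068 ] R 0.009
w red [([251, 212, 3, 7, 11], [252.3, 214.8])]
S red [([404, 212, 6, 15, 59], [405.8, 219.0])]
D red [([383, 183, 6, 11, 30], [385.5, 188.0]), ([277, 227, 5, 3, 9], [279.0, 228.0])]
(array([0.49691427, 0.27365211, 0.06248694]), [np.float64(2.0), np.float64(0.9), np.float64(1.4)])
[[0.4691, 0.3248, 0.028], [0.5412, 0.3082, 0.028], [0.488, 0.0586, 0.028], [0.4022, 0.0781, 0.028]] [0.47512827 0.19243796 0.028     ] [np.float64(0.2557), np.float64(0.074), np.float64(0.2552), np.float64(0.088)]
```

Emit:
step_arm --xyz '[[15, -2.7, 10], [15, -2.7, 20], [15, -2.7, 20], [15, -2.7, 20], [15, -2.7, 20], [15, -3, 20], [0, 0, 20], [0, 0, 10], [0, 0, 0], [0, 0, 0]]' --delta_rot '[[0, 0, 0], [0, 0, 0], [0, 0, 0], [0, 0, 0], [0, 0, 0], [0, 0, 0], [0, 0, 0], [0, 0, 0], [0, 0, 0], [0, 0, 0]]' --fingers '[0, 0, 0, 0, 0, 0, 0, 0, 0, 0]'

```text
clock: 4.42
tcp_pos: [0.496, 0.2759, 0.1915]
tool_rot: [[0.237, 0.972, -0.0], [0.972, -0.237, -0.0], [-0.001, -0.0, -1.0]]
force: [-0.1, -0.2, 0.0]
opening: 0.0854
gripper_force: 0.0
```

```bash
python3 - <<'E'
from workcell import bot,camera
from h import *
s,c=wrist(bot,camera);np.savez("w3.npz",**c);cv2.imwrite("pics/w3.png",c["color"][:,:,::-1])
print(s["tcp_pos"]);x,y=proj(c,(.4959,.2765,.068));print(x,y)
g=cv2.cvtColor(c["color"],cv2.COLOR_RGB2GRAY)
for n,p in(("brass",(.4959,.2765,.068)),("steel",(.4753,.191,.068))):
    x,y=map(int,proj(c,p));r=60;m=np.zeros_like(g);m[max(y-r,0):y+r,x-r:x+r]=(g[max(y-r,0):y+r,x-r:x+r]<62)*255
    cs=max(cv2.findContours(m,0,2)[0],key=cv2.contourArea);e=cv2.fitEllipse(cv2.convexHull(cs));q=plane(c,e[0],.068)
    print(n,(x,y),e,q.round(4),np.linalg.norm(plane(c,(e[0][0]+e[1][1]/2,e[0][1]),.068)-q))
E
```

```text
[0.49604715 0.2758549  0.19152809]
258.0830365090842 186.23916646410134
brass (258, 186) ((265.5967712402344, 204.548095703125), (12.117810249328613, 37.645362854003906), 68.37312316894531) [0.4987 0.2553 0.068 ] 0.019603793163199115
steel (258, 261) ((260.8410339355469, 260.2068176269531), (46.28296661376953, 51.73046875), 87.61138153076172) [0.4782 0.1923 0.068 ] 0.028852363558984954
```

View pics/w3.png

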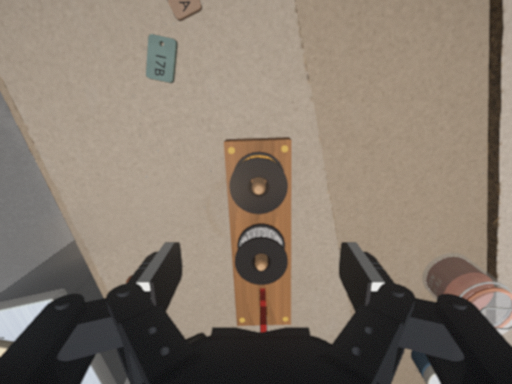

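w3: brass reel's top disc spans (230–287, 152–214), centre (258.5,183), dowel tip (259,186); steel reel (261,260); keeper red strip at (263,300).

```bash
python3 - <<'E'
from workcell import bot
from h import *
a=dict(np.load("w2.npz"));b=dict(np.load("w3.npz"));S=dict(np.load("scene.npz"))
print(tri((a,(247.5,97.3)),(b,(258.7,183))),plane(b,(258.7,183),.068),tri((a,(249,98)),(b,(259,186))))
p=plane(b,(258.7,183),.068);s=bot.sense();print(s["tool_rot"].T@(p-s["tcp_pos"]))
E
```

```text
(array([0.49642791, 0.27666214, 0.05688262]), [np.float64(0.1), np.float64(0.1)]) [0.49733364 0.27967804 0.068     ] (array([0.49747132, 0.27512561, 0.06348692]), [np.float64(0.9), np.float64(0.9)])
[ 0.00355891 -0.00014652  0.12439777]
```

Emit:
step_arm --xyz '[[2, 0, 20], [0, 0, 25], [0, 0, 25], [0, 0, 25], [0, 0, 25], [0, 0, 15], [0, 0, 10], [0, 0, 3], [0, 0, 0], [0, 0, 0]]' --delta_rot '[[0, 0, 0], [0, 0, 0], [0, 0, 0], [0, 0, 0], [0, 0, 0], [0, 0, 0], [0, 0, 0], [0, 0, 0], [0, 0, 0], [0, 0, 0]]' --fingers '[0, 0, 0, 0, 0, 0, 0, 0, 0, 0]'

```text
clock: 5.3
tcp_pos: [0.4973, 0.279, 0.0449]
tool_rot: [[0.235, 0.972, 0.002], [0.972, -0.235, 0.001], [0.002, 0.002, -1.0]]
force: [0.6, -0.3, -0.4]
opening: 0.0855
gripper_force: 0.0
```

Emit:
step_arm --xyz '[[0, 0, 0], [0, 0, 0], [0, 0, 0], [0, 0, 0], [0, 0, 0], [0, 0, 0], [0, 0, 0], [0, 0, 0], [0, 0, 0], [0, 0, 0]]' --delta_rot '[[0, 0, 0], [0, 0, 0], [0, 0, 0], [0, 0, 0], [0, 0, 0], [0, 0, 0], [0, 0, 0], [0, 0, 0], [0, 0, 0], [0, 0, 0]]' --fingers '[0.2, 0.4, 0.5, 0.5, 0.5, 0.5, 0.5, 0.5, 0.5, 0.5]' --newtons 40

```text
clock: 6.13
tcp_pos: [0.4968, 0.279, 0.0449]
tool_rot: [[0.235, 0.972, 0.002], [0.972, -0.235, 0.001], [0.001, 0.002, -1.0]]
force: [-1.6, -1.6, 8.3]
opening: 0.058
gripper_force: 41.7
```

Emit:
step_arm --xyz '[[0, 0, -3], [0, 0, -8], [0, 0, -12], [0, 0, -15], [0, 0, -20], [0, 0, -20], [0, 0, -20], [0, 0, -20], [0, 0, -12], [0, 0, 0]]' --delta_rot '[[0, 0, 0], [0, 0, 0], [0, 0, 0], [0, 0, 0], [0, 0, 0], [0, 0, 0], [0, 0, 0], [0, 0, 0], [0, 0, 0], [0, 0, 0]]' --fingers '[0.5, 0.5, 0.5, 0.5, 0.5, 0.5, 0.5, 0.5, 0.5, 0.5]'

```text
clock: 6.97
tcp_pos: [0.4975, 0.2797, 0.177]
tool_rot: [[0.235, 0.972, 0.005], [0.972, -0.235, 0.003], [0.004, 0.004, -1.0]]
force: [0.2, 0.2, -1.8]
opening: 0.0582
gripper_force: 43.5
```

```bash
python3 - <<'E'
from workcell import bot,camera
from h import *
s,c=wrist(bot,camera);d=camera("side");cv2.imwrite("pics/w4.png",np.hstack([cv2.resize(c["color"][60:,100:420],(430,436)),cv2.resize(d["color"][150:330,180:330],(363,436))])[:,:,::-1])
print(s["force"],s["gripper_force"],s["opening"],s["tcp_pos"])
E
```

```text
[ 0.24732485  0.21589379 -1.7647484 ] 43.48355859518051 0.058211324467826446 [0.49750866 0.279669   0.17702923]
```

View pics/w4.png

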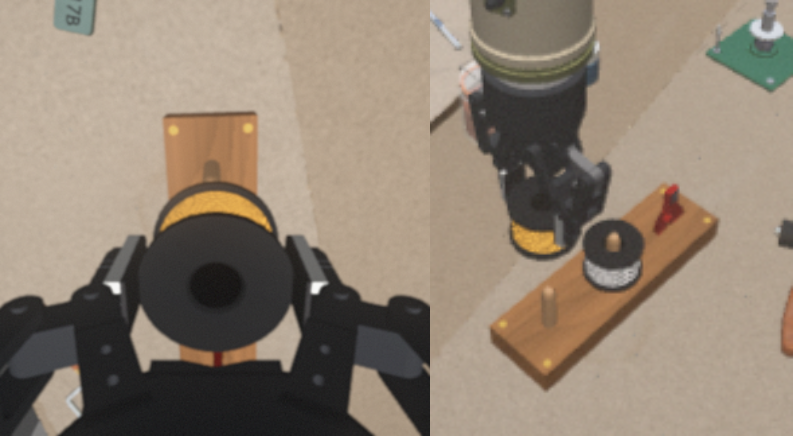

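w4: reel held upright between the pads (bore centre at full-image pixel (260.7,272.5)), off its dowel; the steel reel and keeper are undisturbed.

Emit:
step_arm --xyz '[[-14, 1.5, -2], [-28, 3, -2], [-28, 3, -2], [-28, 3, -2], [-28, 3, -2], [-28, 3, -2], [-28, 3, -2], [-28, 3, -2], [-28, 3, -2], [-28, 3, -2]]' --delta_rot '[[0, 0, 0], [0, 0, 0], [0, 0, 0], [0, 0, 0], [0, 0, 0], [0, 0, 0], [0, 0, 0], [0, 0, 0], [0, 0, 0], [0, 0, 0]]' --fingers '[0.5, 0.5, 0.5, 0.5, 0.5, 0.5, 0.5, 0.5, 0.5, 0.5]'

```text
clock: 7.9
tcp_pos: [0.4602, 0.0117, 0.192]
tool_rot: [[0.235, 0.972, -0.002], [0.972, -0.235, 0.0], [-0.0, -0.002, -1.0]]
force: [0.7, -0.7, -1.9]
opening: 0.0582
gripper_force: 43.4
```

Emit:
step_arm --xyz '[[-28, 3.2, 0], [-28, 3.2, 0], [-28, 3.2, 0], [-28, 3.2, 0], [-28, 3.2, 0], [-28, 3.2, 0], [-28, 3.2, 0], [-28, 3.2, 0], [-28, 3.2, 0], [-33, 3.2, 0]]' --delta_rot '[[0, 0, 0], [0, 0, 0], [0, 0, 0], [0, 0, 0], [0, 0, 0], [0, 0, 0], [0, 0, 0], [0, 0, 0], [0, 0, 0], [0, 0, 0]]' --fingers '[0.5, 0.5, 0.5, 0.5, 0.5, 0.5, 0.5, 0.5, 0.5, 0.5]'

```text
clock: 8.73
tcp_pos: [0.4249, -0.2713, 0.1916]
tool_rot: [[0.233, 0.972, -0.002], [0.972, -0.233, 0.002], [0.001, -0.003, -1.0]]
force: [1.2, 0.7, -2.7]
opening: 0.058
gripper_force: 43.4
```

Emit:
step_arm --xyz '[[0, 0, 0], [0, 0, 0], [0, 0, 0], [0, 0, 0], [0, 0, 0], [0, 0, 0], [0, 0, 0], [0, 0, 0], [0, 0, 0], [0, 0, 0]]' --delta_rot '[[0, 0, 0.12], [0, 0, 0.12], [0, 0, 0.12], [0, 0, 0.12], [0, 0, 0.12], [0, 0, 0.12], [0, 0, 0.12], [0, 0, 0.1], [0, 0, 0], [0, 0, 0]]' --fingers '[0.5, 0.5, 0.5, 0.5, 0.5, 0.5, 0.5, 0.5, 0.5, 0.5]'

```text
clock: 9.57
tcp_pos: [0.4251, -0.2709, 0.192]
tool_rot: [[0.922, 0.387, -0.002], [0.387, -0.922, 0.001], [-0.001, -0.002, -1.0]]
force: [1.0, -0.4, -2.2]
opening: 0.0583
gripper_force: 43.5
```

```bash
python3 - <<'E'
from workcell import bot,camera
from h import *
s,c=wrist(bot,camera);np.savez("w5.npz",**c);cv2.imwrite("pics/w5.png",cv2.resize(c["color"],(768,576))[:,:,::-1])
print(s["tcp_pos"],s["tool_rot"].round(3).tolist())
for z in(.091,.105):print(proj(c,(.5,-.238,z)))
E
```

```text
[ 0.42509233 -0.27091722  0.19200229] [[0.922, 0.387, -0.002], [0.387, -0.922, 0.001], [-0.001, -0.002, -1.0]]
[258.42822786 103.29597191]
[258.29217522 103.16431037]
```

View pics/w5.png

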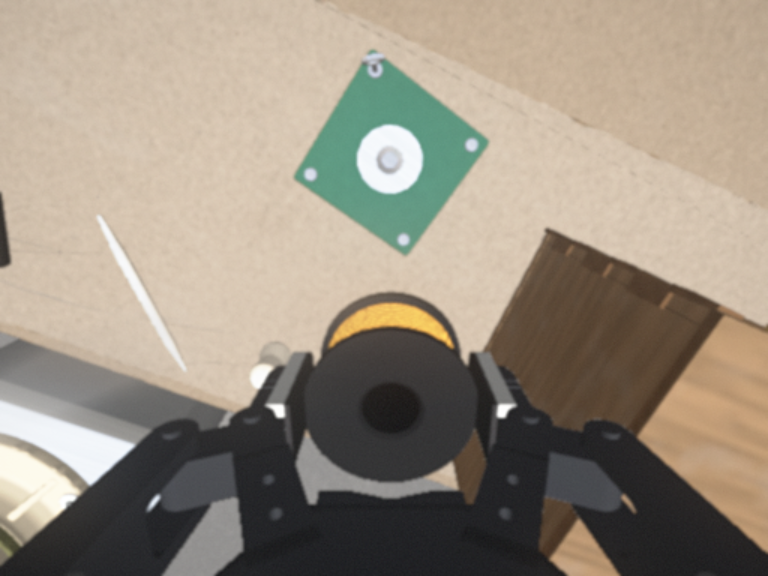

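w5: spindle tip at (389,158) in the 1.5x view, i.e. (259.3,105.3), seen almost straight from above; reel bore at (391,407) → (260.7,271.5); the chest is well right of the gripper.

```bash
python3 - <<'E'
from workcell import bot
from h import *
c=dict(np.load("w5.npz"));w1=dict(np.load("w1.npz"));S=dict(np.load("scene.npz"));D=dict(np.load("side.npz"));s=bot.sense();R=s["tool_rot"];t=s["tcp_pos"]
print("reel in tool",R.T@(plane(c,(260.7,271.5),t[2]+.023)-t))
for z in(.091,.098,.105):p=plane(c,(259.3,105.3),z);print("tip",p.round(4),(R.T@(p-t)).round(4))
k=1.5625
print(tri((c,(259.3,105.3)),(S,np.array((532,249))/k),(D,np.array((501,234))/k)),proj(w1,(.4986,-.2394,.098)))
E
```

```text
reel in tool [-0.0001147   0.00025804 -0.02300032]
tip [ 0.4988 -0.2393  0.091 ] [ 0.0802 -0.0006  0.1012]
tip [ 0.4988 -0.2393  0.098 ] [ 0.0802 -0.0006  0.0942]
tip [ 0.4988 -0.2394  0.105 ] [ 0.0802 -0.0005  0.0872]
(array([ 0.49676473, -0.24072525,  0.0920319 ]), [np.float64(2.5), np.float64(4.3), np.float64(3.9)]) [286.43065338 177.95550411]
```

Emit:
step_arm --xyz '[[10, 0, 0], [20, -0.5, 0], [20, 0, 0], [20, 0, 0], [10, 0, 10], [0, 0, 20], [0, 0, 20], [0, 0, 10], [0, 0, 0], [0, 0, 0]]' --delta_rot '[[0, 0, 0], [0, 0, 0], [0, 0, 0], [0, 0, 0], [0, 0, 0], [0, 0, 0], [0, 0, 0], [0, 0, 0], [0, 0, 0], [0, 0, 0]]' --fingers '[0.5, 0.5, 0.5, 0.5, 0.5, 0.5, 0.5, 0.5, 0.5, 0.5]'

```text
clock: 10.45
tcp_pos: [0.499, -0.2401, 0.1328]
tool_rot: [[0.923, 0.384, -0.001], [0.384, -0.923, 0.001], [-0.001, -0.001, -1.0]]
force: [-0.1, 0.5, -2.3]
opening: 0.0584
gripper_force: 43.6
```

Emit:
step_arm --xyz '[[0, 0, 4], [0, 0, 4], [0, 0, 4], [0, 0, 4], [0, 0, 4], [0, 0, 4], [0, 0, 3], [0, 0, 0], [0, 0, 0], [0, 0, 0]]' --delta_rot '[[0, 0, 0], [0, 0, 0], [0, 0, 0], [0, 0, 0], [0, 0, 0], [0, 0, 0], [0, 0, 0], [0, 0, 0], [0, 0, 0], [0, 0, 0]]' --fingers '[0.5, 0.5, 0.5, 0.5, 0.5, 0.5, 0.5, 0.5, 0.5, 0.5]'

```text
clock: 11.28
tcp_pos: [0.4995, -0.2402, 0.1064]
tool_rot: [[0.923, 0.384, 0.0], [0.384, -0.923, -0.0], [0.0, 0.0, -1.0]]
force: [-0.9, -0.1, -2.0]
opening: 0.0579
gripper_force: 43.6
```

Emit:
step_arm --xyz '[[0, 0, 4], [0, 0, 4], [0, 0, 4], [0, 0, 4], [0, 0, 4], [0, 0, 4], [0, 0, 4], [0, 0, 4], [0, 0, 4], [0, 0, 2]]' --delta_rot '[[0, 0, 0], [0, 0, 0], [0, 0, 0], [0, 0, 0], [0, 0, 0], [0, 0, 0], [0, 0, 0], [0, 0, 0], [0, 0, 0], [0, 0, 0]]' --fingers '[0.5, 0.5, 0.5, 0.5, 0.5, 0.5, 0.5, 0.5, 0.5, 0.5]'

```text
clock: 12.12
tcp_pos: [0.4992, -0.24, 0.0676]
tool_rot: [[0.923, 0.384, -0.001], [0.384, -0.923, 0.0], [-0.0, -0.001, -1.0]]
force: [-0.7, 0.2, -2.9]
opening: 0.058
gripper_force: 43.6
```

Emit:
step_arm --xyz '[[0, 0, 1], [0, 0, 1], [0, 0, 1], [0, 0, 1], [0, 0, 0], [0, 0, 0], [0, 0, 0], [0, 0, 0], [0, 0, 0], [0, 0, 0]]' --delta_rot '[[0, 0, 0], [0, 0, 0], [0, 0, 0], [0, 0, 0], [0, 0, 0], [0, 0, 0], [0, 0, 0], [0, 0, 0], [0, 0, 0], [0, 0, 0]]' --fingers '[0.5, 0.5, 0.5, 0.5, 0.5, 0.5, 0.5, 0.5, 0.5, 0.5]'

```text
clock: 12.95
tcp_pos: [0.4995, -0.2401, 0.0644]
tool_rot: [[0.923, 0.384, 0.0], [0.384, -0.923, 0.0], [0.0, 0.0, -1.0]]
force: [0.1, 0.2, -2.0]
opening: 0.058
gripper_force: 43.6
```

Emit:
step_arm --xyz '[[0, 0, 1], [0, 0, 1], [0, 0, 0.5], [0, 0, 0.5], [0, 0, 0], [0, 0, 0], [0, 0, 0], [0, 0, 0], [0, 0, 0], [0, 0, 0]]' --delta_rot '[[0, 0, 0], [0, 0, 0], [0, 0, 0], [0, 0, 0], [0, 0, 0], [0, 0, 0], [0, 0, 0], [0, 0, 0], [0, 0, 0], [0, 0, 0]]' --fingers '[0.5, 0.5, 0.5, 0.5, 0.5, 0.5, 0.5, 0.5, 0.5, 0.5]'

```text
clock: 13.78
tcp_pos: [0.4995, -0.2402, 0.0614]
tool_rot: [[0.923, 0.384, 0.0], [0.384, -0.923, -0.0], [0.0, 0.0, -1.0]]
force: [-0.3, -0.3, 0.5]
opening: 0.0584
gripper_force: 43.8
```

Emit:
step_arm --xyz '[[0, 0, 0], [0, 0, 0], [0, 0, 0], [0, 0, 0], [0, 0, -5], [0, 0, -10], [0, 0, -20], [0, 0, -30], [0, 0, -40], [0, 0, -40]]' --delta_rot '[[0, 0, 0], [0, 0, 0], [0, 0, 0], [0, 0, 0], [0, 0, 0], [0, 0, 0], [0, 0, 0], [0, 0, 0], [0, 0, 0], [0, 0, 0]]' --fingers '[0.3, 0.1, 0, 0, 0, 0, 0, 0, 0, 0]'

```text
clock: 14.62
tcp_pos: [0.4988, -0.2397, 0.2084]
tool_rot: [[0.923, 0.384, -0.001], [0.384, -0.923, 0.001], [-0.0, -0.001, -1.0]]
force: [0.7, -0.4, 0.6]
opening: 0.0854
gripper_force: 0.0
```

```bash
python3 - <<'E'
from workcell import bot,camera
from h import *
s,c=wrist(bot,camera);np.savez("w6.npz",**c);d=camera("side");np.savez("side2.npz",**{k:d[k] for k in("color","mtx","T")});e=camera("scene")
a=cv2.resize(c["color"][80:300,150:370],(440,440));b=cv2.resize(d["color"][125:205,280:360],(360,360));cv2.imwrite("pics/w6.png",np.hstack([a,np.vstack([b,np.zeros((80,360,3),np.uint8)])])[:,:,::-1])
print(s["opening"],s["tcp_pos"],s["qpos"].round(3))
E
```

```text
0.08536542230222295 [ 0.49881668 -0.23971061  0.20835288] [ 0.634  0.259 -0.294  1.595  0.077  1.301 -0.848]
```

View pics/w6.png

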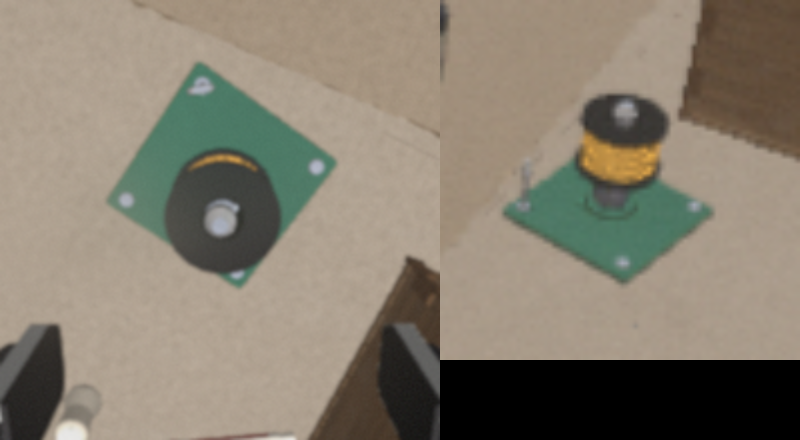

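w6: the reel sits squarely on the spindle, plate under it, tip protruding at crop (221,219); the side view shows it upright. Now the keeper.

Emit:
step_arm --xyz '[[5, -18, 0], [10, -35, 0], [10, -35, 0], [10, -35, 0], [10, -35, 0], [10, -35, 0], [10, -35, 0], [10, -35, 0], [10, -35, 0], [7.5, -39, 0]]' --delta_rot '[[0, 0, 0], [0, 0, 0], [0, 0, 0], [0, 0, 0], [0, 0, 0], [0, 0, 0], [0, 0, 0], [0, 0, 0], [0, 0, 0], [0, 0, 0]]' --fingers '[0, 0, 0, 0, 0, 0, 0, 0, 0, 0]'

```text
clock: 15.6
tcp_pos: [0.455, 0.1076, 0.2061]
tool_rot: [[0.924, 0.383, -0.0], [0.383, -0.924, -0.0], [-0.0, 0.0, -1.0]]
force: [1.0, 0.2, -0.1]
opening: 0.0857
gripper_force: 0.0
```

Emit:
step_arm --xyz '[[0, 0, 0], [0, 0, 0], [0, 0, 0], [0, 0, 0], [0, 0, 0], [0, 0, 0], [0, 0, 0], [0, 0, 0], [0, 0, 0], [0, 0, 0]]' --delta_rot '[[0, 0, 0.1], [0, 0, 0.1], [0, 0, 0.1], [0, 0, 0.1], [0, 0, 0.1], [0, 0, 0.1], [0, 0, 0.03], [0, 0, 0], [0, 0, 0], [0, 0, 0]]' --fingers '[0.3, 0.5, 0.5, 0.5, 0.5, 0.5, 0.5, 0.5, 0.5, 0.5]'

```text
clock: 16.43
tcp_pos: [0.4553, 0.1065, 0.2061]
tool_rot: [[0.973, -0.233, -0.0], [-0.233, -0.973, -0.0], [-0.0, 0.0, -1.0]]
force: [0.1, -0.4, 0.5]
opening: 0.0429
gripper_force: 0.0
```

```bash
python3 - <<'E'
from workcell import bot,camera
from h import *
s,c=wrist(bot,camera);np.savez("w7.npz",**c);im=c["color"];h=cv2.cvtColor(im,cv2.COLOR_RGB2HSV)
m=mask(im,(165,100,25),(180,255,255))|mask(im,(0,175,25),(6,255,255))
print(s["tcp_pos"],s["tool_rot"].round(3).tolist(),s["opening"],s["qpos"].round(2));print(proj(c,(.455,.107,.076)),blobs(m,6))
x,y=proj(c,(.455,.107,.05)).astype(int);cv2.imwrite("pics/w7.png",cv2.resize(im[y-70:y+70,x-90:x+90],(720,560),interpolation=cv2.INTER_CUBIC)[:,:,::-1]);print(x-90,y-70)
E
```

```text
[0.4552823  0.10649787 0.2061326 ] [[0.973, -0.233, -0.0], [-0.233, -0.973, -0.0], [-0.0, 0.0, -1.0]] 0.042919323999828646 [ 0.22  0.09 -0.54  1.8   0.05  1.26 -2.14]
[260.90947581 186.17156629] []
170 109
```

View pics/w7.png

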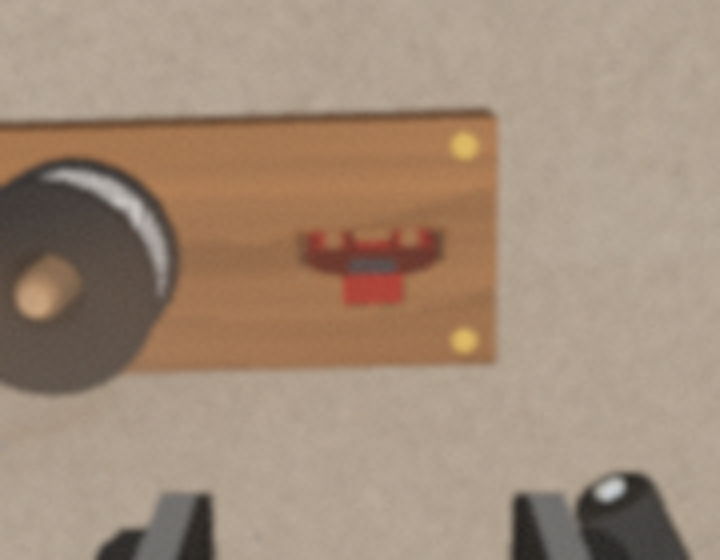

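w7: the keeper's tab end at crop (373,290) → pixel (263.3,181.5), C in the slot below it (slot 300–442 in the crop), steel reel to the left.

```bash
python3 - <<'E'
from workcell import bot
from h import *
c=dict(np.load("w7.npz"));s=bot.sense();S=dict(np.load("scene.npz"));D=dict(np.load("side.npz"))
p=plane(c,(263.3,181.5),.076);print(p,s["tool_rot"].T@(p-s["tcp_pos"]))
q=plane(c,(262.8,(109+250/4)),.028);print("slot",q)
print(tri((c,(263.3,181.5)),(S,(257.5,242)),(D,(279.5,228))))
E
```

```text
[0.45933551 0.10340579 0.076     ] [0.0045928  0.00210537 0.13022965]
slot [0.45867047 0.10361728 0.028     ]
(array([0.45692276, 0.10320023, 0.06982815]), [np.float64(0.9), np.float64(1.4), np.float64(1.4)])
```

Emit:
step_arm --xyz '[[2.3, 1, 0], [2.3, 1, 0], [0, 0, 0], [0, 0, 0], [0, 0, 0], [0, 0, 0], [0, 0, 0], [0, 0, 0], [0, 0, 0], [0, 0, 0]]' --delta_rot '[[0, 0, 0], [0, 0, 0], [0, -0.0875, 0], [0, -0.0875, 0], [0, -0.0875, 0], [0, -0.0875, 0], [0, -0.0875, 0], [0, -0.0865, 0], [0, 0, 0], [0, 0, 0]]' --fingers '[0.5, 0.5, 0.5, 0.5, 0.5, 0.5, 0.5, 0.5, 0.5, 0.5]'

```text
clock: 17.32
tcp_pos: [0.46, 0.1031, 0.2047]
tool_rot: [[0.841, -0.235, -0.488], [-0.203, -0.972, 0.118], [-0.502, -0.0, -0.865]]
force: [1.0, -0.2, 0.1]
opening: 0.0429
gripper_force: 0.0
```

Emit:
step_arm --xyz '[[5, 0, 8.7], [7.5, 0, 13], [7.5, 0, 13], [7.5, 0, 13], [7.5, 0, 13], [7.5, 0, 13], [7.5, 0, 13], [5, 0, 8.7], [0, 0, 0], [0, 0, 0]]' --delta_rot '[[0, 0, 0], [0, 0, 0], [0, 0, 0], [0, 0, 0], [0, 0, 0], [0, 0, 0], [0, 0, 0], [0, 0, 0], [0, 0, 0], [0, 0, 0]]' --fingers '[0.5, 0.5, 0.5, 0.5, 0.5, 0.5, 0.5, 0.5, 0.5, 0.5]'

```text
clock: 18.15
tcp_pos: [0.4592, 0.1037, 0.0968]
tool_rot: [[0.843, -0.233, -0.486], [-0.202, -0.972, 0.117], [-0.499, -0.0, -0.866]]
force: [0.2, -0.1, -0.2]
opening: 0.0423
gripper_force: 0.0
```

```bash
python3 - <<'E'
from workcell import bot,camera
from h import *
s,c=wrist(bot,camera);np.savez("w8.npz",**c);im=c["color"]
m=mask(im,(165,90,25),(180,255,255))|mask(im,(0,150,25),(7,255,255))
print(s["tcp_pos"],s["tool_rot"].round(3).tolist(),s["qpos"].round(2))
for b in blobs(m,15):print(b)
for z in(.076,.068,.05):print(z,proj(c,(.4593,.1034,z)))
p=proj(c,(.4593,.1034,.07)).astype(int);print(p)
E
```

```text
[0.45917276 0.10373342 0.09675239] [[0.843, -0.233, -0.486], [-0.202, -0.972, 0.117], [-0.499, -0.0, -0.866]] [ 0.2   0.6  -0.48  1.53  0.02  1.53 -2.09]
([236, 161, 52, 34, 1185], [261.7, 175.4])
([251, 206, 23, 14, 191], [262.2, 215.1])
0.076 [262.77318796 218.65350992]
0.068 [262.69248081 208.93803681]
0.05 [262.5274778  189.07508468]
[262 211]
```

Emit:
step_arm --xyz '[[5, 0, 8.7], [5, 0, 8.7], [3.5, 0, 6], [2.5, 0, 4.3], [2.5, 0, 4.3], [0, 0, 0], [0, 0, 0], [0, 0, 0], [0, 0, 0], [0, 0, 0]]' --delta_rot '[[0, 0, 0], [0, 0, 0], [0, 0, 0], [0, 0, 0], [0, 0, 0], [0, 0, 0], [0, 0, 0], [0, 0, 0], [0, 0, 0], [0, 0, 0]]' --fingers '[0.5, 0.5, 0.5, 0.5, 0.5, 0.5, 0.5, 0.5, 0.5, 0.5]'

```text
clock: 19.03
tcp_pos: [0.4597, 0.1036, 0.0596]
tool_rot: [[0.842, -0.234, -0.486], [-0.202, -0.972, 0.117], [-0.5, -0.0, -0.866]]
force: [0.2, -0.6, -1.2]
opening: 0.0427
gripper_force: 0.0
```

Emit:
step_arm --xyz '[[0, 0, 0], [0, 0, 0], [0, 0, 0], [0, 0, 0], [0, 0, 0], [0, 0, 0], [0, 0, 0], [0, 0, 0], [0, 0, 0], [0, 0, 0]]' --delta_rot '[[0, 0, 0], [0, 0, 0], [0, 0, 0], [0, 0, 0], [0, 0, 0], [0, 0, 0], [0, 0, 0], [0, 0, 0], [0, 0, 0], [0, 0, 0]]' --fingers '[0.65, 0.75, 0.9, 0.9, 0.9, 0.9, 0.9, 0.9, 0.9, 0.9]' --newtons 50

```text
clock: 19.87
tcp_pos: [0.4595, 0.1036, 0.0594]
tool_rot: [[0.842, -0.234, -0.486], [-0.203, -0.972, 0.117], [-0.5, -0.0, -0.866]]
force: [0.5, -0.2, 3.7]
opening: 0.0143
gripper_force: 49.6
```

Emit:
step_arm --xyz '[[-2, 0, -3.5], [-4, 0, -7], [-5.5, 0, -9.5], [-7, 0, -12], [-7, 0, -12], [-7, 0, -12], [-7, 0, -12], [-7, 0, -12], [-7, 0, -12], [-4, 0, -7]]' --delta_rot '[[0, 0, 0], [0, 0, 0], [0, 0, 0], [0, 0, 0], [0, 0, 0], [0, 0, 0], [0, 0, 0], [0, 0, 0], [0, 0, 0], [0, 0, 0]]' --fingers '[0.9, 0.9, 0.9, 0.9, 0.9, 0.9, 0.9, 0.9, 0.9, 0.9]'

```text
clock: 20.7
tcp_pos: [0.4598, 0.1039, 0.1766]
tool_rot: [[0.843, -0.234, -0.484], [-0.202, -0.972, 0.117], [-0.498, -0.001, -0.867]]
force: [-0.4, 0.2, -0.7]
opening: 0.0143
gripper_force: 49.3
```

Emit:
step_arm --xyz '[[0, 0, 0], [0, 0, 0], [0, 0, 0], [0, 0, 0], [0, 0, 0], [15, 4, 0], [15, 4, 0], [15, 4, 0], [15, 4, 0], [15, 4, 0]]' --delta_rot '[[0, 0.1047, 0], [0, 0.1047, 0], [0, 0.1047, 0], [0, 0.1047, 0], [0, 0.1047, 0], [0, 0, 0], [0, 0, 0], [0, 0, 0], [0, 0, 0], [0, 0, 0]]' --fingers '[0.9, 0.9, 0.9, 0.9, 0.9, 0.9, 0.9, 0.9, 0.9, 0.9]'

```text
clock: 21.53
tcp_pos: [0.5279, 0.0664, 0.1747]
tool_rot: [[0.972, -0.234, 0.001], [-0.234, -0.972, -0.0], [0.001, 0.0, -1.0]]
force: [0.1, -0.3, -0.3]
opening: 0.0142
gripper_force: 49.3
```

Emit:
step_arm --xyz '[[15, 4, 0], [15, 4, 0], [15, 4, 0], [15, 4, 0], [15, 4, 0], [0, 0, 0], [0, 0, 0], [0, 0, 0], [0, 0, 0], [0, 0, 0]]' --delta_rot '[[0, 0, 0], [0, 0, 0], [0, 0, 0], [0, 0, 0], [0, 0, 0], [0, 0, -0.12], [0, 0, -0.12], [0, 0, -0.12], [0, 0, -0.12], [0, 0, -0.12]]' --fingers '[0.9, 0.9, 0.9, 0.9, 0.9, 0.9, 0.9, 0.9, 0.9, 0.9]'

```text
clock: 22.37
tcp_pos: [0.5956, 0.0298, 0.1744]
tool_rot: [[0.932, 0.361, -0.0], [0.361, -0.932, 0.0], [-0.0, -0.0, -1.0]]
force: [0.5, 0.1, -0.7]
opening: 0.0137
gripper_force: 49.3
```

Emit:
step_arm --xyz '[[0, 0, 0], [0, 0, 0], [0, 0, 0], [0, 0, 0], [0, 0, 0], [0, 0, 0], [0, 0, 0], [0, 0, 0], [0, 0, 0], [0, 0, 0]]' --delta_rot '[[0, 0, -0.12], [0, 0, -0.12], [0, 0, -0.12], [0, 0, -0.12], [0, 0, -0.12], [0, 0, -0.12], [0, 0, -0.12], [0, 0, -0.12], [0, 0, -0.12], [0, 0, -0.12]]' --fingers '[0.9, 0.9, 0.9, 0.9, 0.9, 0.9, 0.9, 0.9, 0.9, 0.9]'

```text
clock: 23.2
tcp_pos: [0.5956, 0.0296, 0.1744]
tool_rot: [[0.001, 1.0, -0.0], [1.0, -0.001, -0.0], [-0.0, -0.0, -1.0]]
force: [0.7, -0.5, -0.9]
opening: 0.014
gripper_force: 49.3
```

Emit:
step_arm --xyz '[[0, 0, 0], [0, 0, 0], [0, 0, 0], [0, 0, 0], [0, 0, 0], [0, 0, 0], [0, 0, 0], [0, 0, 0], [0, 0, 0], [0, 0, 0]]' --delta_rot '[[0, 0.1047, 0], [0, 0.1047, 0], [0, 0.1047, 0], [0, 0.1047, 0], [0, 0.1047, 0], [0, 0.1047, 0], [0, 0.1047, 0], [0, 0.1047, 0], [0, 0.1047, 0], [0, 0.1047, 0]]' --fingers '[0.9, 0.9, 0.9, 0.9, 0.9, 0.9, 0.9, 0.9, 0.9, 0.9]'

```text
clock: 24.03
tcp_pos: [0.5963, 0.0279, 0.1746]
tool_rot: [[0.003, 1.0, 0.009], [0.497, -0.009, 0.868], [0.868, 0.001, -0.497]]
force: [-0.3, -0.9, -0.8]
opening: 0.0139
gripper_force: 49.4
```

```bash
python3 - <<'E'
from workcell import bot,camera
from h import *
s,c=wrist(bot,camera);np.savez("w9.npz",**c);im=c["color"]
m=mask(im,(165,90,25),(180,255,255))|mask(im,(0,150,25),(7,255,255))
print(s["tcp_pos"],s["tool_rot"].round(3).tolist(),s["qpos"].round(2),s["force"])
for b in blobs(m,15):print(b)
R=s["tool_rot"]
a=np.radians(30);k=R@np.array([np.sin(a),0,np.cos(a)]);n=R@np.array([-np.cos(a),0,np.sin(a)]) ;print("kx",k,"down",n)
C=s["tcp_pos"]+k*.0316
for nm,v in(("C",0),("jaw",.02),("slotend",-.006),("tab",-.034),("end",-.048)):print(nm,proj(c,C+k*v))
E
```

```text
[0.59633032 0.02790127 0.174617  ] [[0.003, 1.0, 0.009], [0.497, -0.009, 0.868], [0.868, 0.001, -0.497]] [ 1.03  0.91 -1.01  1.49 -0.31  1.29  0.28] [-0.26514548 -0.92856866 -0.80913782]
([233, 189, 57, 86, 2683], [261.0, 226.1])
kx [0.0092624  0.99995118 0.00344242] down [ 0.00148138  0.00342884 -0.99999302]
C [256.55332982 203.60441795]
jaw [256.75672158 182.04905549]
slotend [256.48623463 210.7151339 ]
tab [256.1274398  248.74003911]
end [255.91364224 271.39820262]
```

Emit:
step_arm --xyz '[[0, 0, 0], [0, 0, 0], [-10, 0, 10], [-14, 0, 14], [-14, 0, 14], [-14, 0, 14], [-14, 0, 14], [-14, 0, 14], [-10, 0, 10], [-6, 0, 6]]' --delta_rot '[[0, -0.12, 0], [0, -0.12, 0], [0, 0, 0], [0, 0, 0], [0, 0, 0], [0, 0, 0], [0, 0, 0], [0, 0, 0], [0, 0, 0], [0, 0, 0]]' --fingers '[0.9, 0.9, 0.9, 0.9, 0.9, 0.9, 0.9, 0.9, 0.9, 0.9]'

```text
clock: 24.92
tcp_pos: [0.5951, 0.0327, 0.0368]
tool_rot: [[0.005, 1.0, 0.004], [0.693, -0.006, 0.721], [0.721, -0.001, -0.693]]
force: [0.3, -0.4, -0.7]
opening: 0.0139
gripper_force: 49.3
```

Emit:
step_arm --xyz '[[-5, 0, 5], [-3, 0, 3], [-2, 0, 2], [-1, 0, 1], [-1, 0, 1], [-0.7, 0, 0.7], [0, 0, 0], [0, 0, 0], [0, 0, 0], [0, 0, 0]]' --delta_rot '[[0, 0, 0], [0, 0, 0], [0, 0, 0], [0, 0, 0], [0, 0, 0], [0, 0, 0], [0, 0, 0], [0, 0, 0], [0, 0, 0], [0, 0, 0]]' --fingers '[0.9, 0.9, 0.9, 0.9, 0.9, 0.9, 0.9, 0.9, 0.9, 0.9]'

```text
clock: 25.75
tcp_pos: [0.5957, 0.033, 0.0201]
tool_rot: [[0.005, 1.0, 0.005], [0.692, -0.007, 0.722], [0.722, -0.0, -0.692]]
force: [0.5, 0.6, -1.3]
opening: 0.014
gripper_force: 49.3
```

Emit:
step_arm --xyz '[[-0.7, 0, 0.7], [-0.7, 0, 0.7], [-0.7, 0, 0.7], [0, 0, 0], [0, 0, 0], [0, 0, 0], [0, 0, 0], [0, 0, 0], [0, 0, 0], [0, 0, 0]]' --delta_rot '[[0, 0, 0], [0, 0, 0], [0, 0, 0], [0, 0, 0], [0, 0, 0], [0, 0, 0], [0, 0, 0], [0, 0, 0], [0, 0, 0], [0, 0, 0]]' --fingers '[0.9, 0.9, 0.9, 0.9, 0.9, 0.9, 0.8, 0.7, 0.6, 0.6]'

```text
clock: 26.58
tcp_pos: [0.5955, 0.0331, 0.0169]
tool_rot: [[0.005, 1.0, 0.005], [0.692, -0.007, 0.722], [0.722, -0.001, -0.692]]
force: [0.1, 0.1, 0.4]
opening: 0.034
gripper_force: 0.0
```

Emit:
step_arm --xyz '[[0, 0, 0], [0, 0, 0], [0, 0, -15], [0, 0, -25], [0, 0, -25], [0, 0, -25], [0, 0, 0], [0, 0, 0], [0, 0, 0], [0, 0, 0]]' --delta_rot '[[0, 0, 0], [0, 0, 0], [0, 0, 0], [0, 0, 0], [0, 0, 0], [0, 0, 0], [0, -0.12, 0], [0, -0.12, 0], [0, -0.12, 0], [0, -0.12, 0]]' --fingers '[0.5, 0.5, 0.5, 0.5, 0.5, 0.5, 0.5, 0.5, 0.5, 0.5]'

```text
clock: 27.42
tcp_pos: [0.5961, -0.0329, 0.0805]
tool_rot: [[0.008, 1.0, 0.005], [0.949, -0.009, 0.316], [0.316, 0.003, -0.949]]
force: [-0.3, 0.3, 0.0]
opening: 0.0425
gripper_force: 0.0
```

Emit:
step_arm --xyz '[[0, 0, 0], [0, 0, 0], [0, 0, 0], [0, 0, -20], [0, 0, -20], [0, 0, 0], [0, 0, 0], [0, 0, 0], [0, 0, 0], [0, 0, 0]]' --delta_rot '[[0, -0.12, 0], [0, -0.12, 0], [0, -0.08, 0], [0, 0, 0], [0, 0, 0], [0, 0, 0], [0, 0, 0], [0, 0, 0], [0, 0, 0], [0, 0, 0]]' --fingers '[0.5, 0.5, 0.5, 0.5, 0.5, 0.5, 0.5, 0.5, 0.5, 0.5]'

```text
clock: 28.25
tcp_pos: [0.5945, -0.0326, 0.1182]
tool_rot: [[0.008, 1.0, -0.002], [1.0, -0.008, 0.008], [0.007, -0.002, -1.0]]
force: [0.3, -0.2, -0.5]
opening: 0.0427
gripper_force: 0.0
```

```bash
cat > kp.py <<'E'
from workcell import bot,camera
from h import *
s,c=wrist(bot,camera);np.savez("w10.npz",**c);im=c["color"]
m=mask(im,(165,90,25),(180,255,255))|mask(im,(0,150,25),(7,255,255))
print(s["tcp_pos"],s["tool_rot"].round(3).tolist(),s["qpos"].round(2))
bs=blobs(m,60);print(bs)
n,l,st,ce=cv2.connectedComponentsWithStats(m);i=1+np.argmax(st[1:,4]);v,u=np.nonzero(l==i)
P=np.array([plane(c,(a,b),.008)[:2] for a,b in zip(u.astype(float),v.astype(float))]);mu=P.mean(0);w,V=np.linalg.eigh(np.cov(P.T));d=V[:,1];q=(P-mu)@d;y=(P-mu)@V[:,0]
print("mu",mu,"axis",d,"az",np.degrees(np.arctan2(d[1],d[0])),"len",q.min(),q.max(),"wid",y.min(),y.max())
for lo in np.arange(q.min(),q.max(),.008):
    k=(q>=lo)&(q<lo+.008);print(round(lo,3),np.ptp(y[k]).round(4),y[k].mean().round(4))
E
python3 kp.py
```

```text
[ 0.59454804 -0.03264288  0.11816387] [[0.008, 1.0, -0.002], [1.0, -0.008, 0.008], [0.007, -0.002, -1.0]] [ 0.51  0.49 -0.68  1.58  0.31  1.19 -0.23]
[([241, 64, 44, 78, 1722], [261.2, 96.0]), ([0, 363, 12, 19, 134], [3.7, 372.0])]
mu [0.59809813 0.05435125] axis [0.05370687 0.99855674] az 86.92134166399632 len -0.03900014705287213 0.02559519511161352 wid -0.018933032593616447 0.01829356484815062
-0.039 0.0139 0.0007
-0.031 0.0139 0.0003
-0.023 0.0138 -0.0001
-0.015 0.0222 -0.0003
-0.007 0.0343 -0.0002
0.001 0.0367 0.0001
0.009 0.0371 -0.0001
0.017 0.0371 -0.0
0.025 0.0298 0.0049
```

Emit:
step_arm --xyz '[[0, 0, 0], [13, 0, 0], [13, -0.5, 0], [13, -0.5, 10], [13, 0, 20], [0, 0, 25], [0, 0, 25], [0, 0, 18], [0, 0, 8], [0, 0, 0]]' --delta_rot '[[0, -0.008, 0.05], [0, 0, 0], [0, 0, 0], [0, 0, 0], [0, 0, 0], [0, 0, 0], [0, 0, 0], [0, 0, 0], [0, 0, 0], [0, 0, 0]]' --fingers '[0.5, 0.5, 0.6, 0.6, 0.6, 0.6, 0.6, 0.6, 0.6, 0.6]'

```text
clock: 29.13
tcp_pos: [0.5954, 0.0211, 0.0111]
tool_rot: [[0.054, 0.999, -0.005], [0.999, -0.054, 0.0], [-0.0, -0.005, -1.0]]
force: [-0.5, -0.7, 0.1]
opening: 0.0342
gripper_force: 0.0
```

```bash
python3 kp.py
```

```text
[0.59544167 0.02108333 0.01114331] [[0.054, 0.999, -0.005], [0.999, -0.054, 0.0], [-0.0, -0.005, -1.0]] [ 0.38  0.61 -0.62  1.67  0.41  1.   -0.44]
[([224, 139, 69, 111, 3811], [258.6, 185.1])]
mu [0.59860029 0.05678142] axis [0.07320264 0.99731709] az 85.80204283505795 len -0.039594447347571615 0.02602161474711776 wid -0.01799740405098516 0.018898142664343226
-0.04 0.0144 0.0003
-0.032 0.0142 0.0001
-0.024 0.0145 -0.0
-0.016 0.0215 -0.0003
-0.008 0.0324 -0.0001
0.0 0.0363 -0.0002
0.008 0.0365 0.0003
0.016 0.0366 0.0004
0.024 0.0302 -0.0041
```

Emit:
step_arm --xyz '[[0, 0.5, 3], [0, 0, 3], [0, 0, 2], [0, 0, 1.5], [0, 0, 0], [0, 0, 0], [0, 0, 0], [0, 0, 0], [0, 0, 0], [0, 0, 0]]' --delta_rot '[[0, 0, 0], [0, 0, 0], [0, 0, 0], [0, 0, 0], [0, 0, 0], [0, 0, 0], [0, 0, 0], [0, 0, 0], [0, 0, 0], [0, 0, 0]]' --fingers '[0.6, 0.6, 0.6, 0.6, 0.65, 0.7, 0.75, 0.8, 0.9, 0.95]' --newtons 60

```text
clock: 30.02
tcp_pos: [0.5976, 0.0196, 0.0039]
tool_rot: [[0.057, 0.998, -0.001], [0.998, -0.057, -0.001], [-0.001, -0.001, -1.0]]
force: [-1.3, -1.0, 1.8]
opening: 0.004
gripper_force: 3.1
```

Emit:
step_arm --xyz '[[0, 0, 0], [0, 0, 0], [0, 0, 0], [0, 0, 0], [0, 0, 0], [0, 0, 0], [0, 0, 0], [0, 0, 0], [0, 0, 0], [0, 0, 0]]' --delta_rot '[[0, 0, 0], [0, 0, 0], [0, 0, 0], [0, 0, 0], [0, 0, 0], [0, 0, 0], [0, 0, 0], [0, 0, 0], [0, 0, 0], [0, 0, 0]]' --fingers '[0.95, 0.95, 0.95, 0.95, 0.95, 0.95, 0.95, 0.95, 0.95, 0.95]' --newtons 90

```text
clock: 30.85
tcp_pos: [0.5976, 0.0196, 0.0037]
tool_rot: [[0.057, 0.998, -0.001], [0.998, -0.057, -0.001], [-0.001, -0.001, -1.0]]
force: [-0.7, -0.7, 2.7]
opening: 0.0043
gripper_force: 3.6
```

```bash
python3 kp.py; python3 - <<'E'
import cv2,numpy as np
from workcell import camera
c=np.load("w10.npz")["color"];d=camera("side")["color"]
cv2.imwrite("pics/w10.png",np.hstack([cv2.resize(c[80:320,130:390],(476,440)),cv2.resize(d[110:250,170:270],(314,440))])[:,:,::-1])
E
```

```text
[0.59763278 0.01960969 0.00373819] [[0.057, 0.998, -0.001], [0.998, -0.057, -0.001], [-0.001, -0.001, -1.0]] [ 0.37  0.62 -0.62  1.67  0.42  0.99 -0.45]
[([220, 134, 75, 119, 4033], [261.3, 181.7])]
mu [0.6026327  0.05931007] axis [-0.02547099  0.99967556] az 91.45953779958414 len -0.041159589685056945 0.024427509663786543 wid -0.017625440485825306 0.01976562546855657
-0.041 0.0148 0.0033
-0.033 0.0147 -0.0005
-0.025 0.0146 -0.0013
-0.017 0.0221 -0.0005
-0.009 0.0325 0.0003
-0.001 0.0361 -0.0
0.007 0.0371 0.0006
0.015 0.0372 0.0003
0.023 0.0075 -0.0102
```

View pics/w10.png

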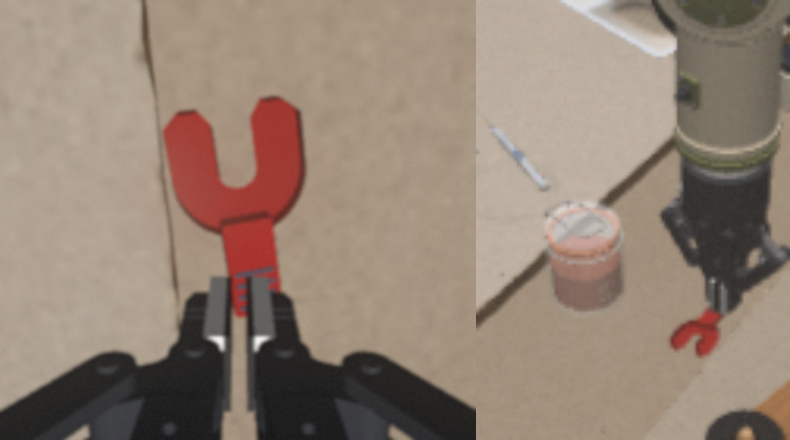

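w10 shows the shut fingertips standing on top of the tab (crop (240,290)) instead of beside it: the surface here is lower than assumed, the keeper is flat and turned a few degrees. I'll open, measure again and go lower.

Emit:
step_arm --xyz '[[0, 0, -8], [0, 0, -8], [0, 0, -9], [0, 0, 0], [0, 0, 0], [0, 0, 0], [0, 0, 0], [0, 0, 0], [0, 0, 0], [0, 0, 0]]' --delta_rot '[[0, 0, 0], [0, 0, 0], [0, 0, 0], [0, 0, 0], [0, 0, 0], [0, 0, 0], [0, 0, 0], [0, 0, 0], [0, 0, 0], [0, 0, 0]]' --fingers '[0.9, 0.7, 0.6, 0.6, 0.6, 0.6, 0.6, 0.6, 0.6, 0.6]'

```text
clock: 31.78
tcp_pos: [0.5974, 0.0196, 0.0284]
tool_rot: [[0.057, 0.998, -0.001], [0.998, -0.057, -0.001], [-0.001, -0.001, -1.0]]
force: [0.8, 0.9, -0.2]
opening: 0.0341
gripper_force: 0.0
```

```bash
cat > kq.py <<'E'
from workcell import bot,camera
from h import *
import sys
s,c=wrist(bot,camera);im=c["color"];np.savez("kq.npz",**c)
m=mask(im,(165,90,25),(180,255,255))|mask(im,(0,150,25),(7,255,255))
n,l,st,ce=cv2.connectedComponentsWithStats(m);i=1+np.argmax(st[1:,4]);v,u=np.nonzero(l==i)
R=s["tool_rot"];t=s["tcp_pos"];print(t,R.round(3).tolist(),s["force"].round(1),st[i].tolist())
for z in map(float,sys.argv[1:]):
    P=np.array([R.T@(plane(c,(a,b),z)-t) for a,b in zip(u.astype(float),v.astype(float))])[:,:2]
    w,V=np.linalg.eigh(np.cov(P.T));d=V[:,1]*np.sign(V[0,1]);e=np.array([-d[1],d[0]]);q=P@d;y=P@e
    y0=np.median([ (y[(q>=a)&(q<a+.004)].max()+y[(q>=a)&(q<a+.004)].min())/2 for a in np.arange(q.min()+.003,q.min()+.02,.004)])
    print("z",z,"kx angle from tool x deg",np.degrees(np.arctan2(d[1],d[0])).round(2),"len",np.ptp(q).round(4),"wid",np.ptp(y).round(4),"tabend",q.min().round(4),"jaw",q.max().round(4),"tab midline",y0.round(4), "wmid",((y.max()+y.min())/2).round(4),
     "tab pt 41 behind",(d*(q.min()+.007)+e*y0).round(4))
E
python3 kq.py .008 0.004 -.004
```

```text
[0.59742596 0.01963223 0.02840593] [[0.057, 0.998, -0.001], [0.998, -0.057, -0.001], [-0.001, -0.001, -1.0]] [ 0.8  0.9 -0.2] [226, 130, 65, 104, 3143]
z 0.008 kx angle from tool x deg -7.35 len 0.0652 wid 0.0371 tabend -0.0021 jaw 0.0631 tab midline 0.0083 wmid 0.0076 tab pt 41 behind [0.0059 0.0076]
z 0.004 kx angle from tool x deg -7.35 len 0.0668 wid 0.038 tabend -0.0041 jaw 0.0627 tab midline 0.0082 wmid 0.0075 tab pt 41 behind [0.004  0.0078]
z -0.004 kx angle from tool x deg -7.35 len 0.07 wid 0.0399 tabend -0.008 jaw 0.062 tab midline 0.008 wmid 0.0073 tab pt 41 behind [0.     0.0081]
```

Emit:
step_arm --xyz '[[3, 4, 0], [0, 4, 0], [0, 0, 0], [0, 0, 0], [0, 0, 8], [0, 0, 8], [0, 0, 7], [0, 0, 5], [0, 0, 3], [0, 0, 0]]' --delta_rot '[[0, 0, 0], [0, 0, 0], [0, 0, -0.064], [0, 0, -0.064], [0, 0, 0], [0, 0, 0], [0, 0, 0], [0, 0, 0], [0, 0, 0], [0, 0, 0]]' --fingers '[0.6, 0.6, 0.6, 0.6, 0.6, 0.6, 0.6, 0.6, 0.6, 0.6]'

```text
clock: 32.67
tcp_pos: [0.605, 0.0221, -0.0035]
tool_rot: [[-0.071, 0.998, -0.002], [0.998, 0.071, -0.001], [-0.001, -0.002, -1.0]]
force: [0.4, -0.6, 0.0]
opening: 0.0343
gripper_force: 0.0
```

Emit:
step_arm --xyz '[[0, 0, 1], [0, 0, 1], [0, 0, 1], [0, 0, 0], [0, 0, 0], [0, 0, 0], [0, 0, 0], [0, 0, 0], [0, 0, 0], [0, 0, 0]]' --delta_rot '[[0, 0, 0], [0, 0, 0], [0, 0, 0], [0, 0, 0], [0, 0, 0], [0, 0, 0], [0, 0, 0], [0, 0, 0], [0, 0, 0], [0, 0, 0]]' --fingers '[0.6, 0.6, 0.6, 0.6, 0.6, 0.6, 0.6, 0.6, 0.6, 0.6]'

```text
clock: 33.5
tcp_pos: [0.6057, 0.0221, -0.0053]
tool_rot: [[-0.071, 0.997, -0.001], [0.997, 0.071, -0.001], [-0.001, -0.001, -1.0]]
force: [-0.1, 0.2, -0.5]
opening: 0.0339
gripper_force: 0.0
```

```bash
python3 kq.py .002
```

```text
[ 0.60573439  0.02213396 -0.00530062] [[-0.071, 0.997, -0.001], [0.997, 0.071, -0.001], [-0.001, -0.001, -1.0]] [-0.1  0.2 -0.5] [215, 143, 78, 121, 4598]
z 0.002 kx angle from tool x deg 0.68 len 0.0678 wid 0.0385 tabend -0.007 jaw 0.0608 tab midline -0.0005 wmid -0.0018 tab pt 41 behind [-0.     -0.0005]
```

Emit:
step_arm --xyz '[[0, 0, 0], [0, 0, 0], [0, 0, 0], [0, 0, 0], [0, 0, 0], [0, 0, 0], [0, 0, 0], [0, 0, 0], [0, 0, 0], [0, 0, 0]]' --delta_rot '[[0, 0, 0], [0, 0, 0], [0, 0, 0], [0, 0, 0], [0, 0, 0], [0, 0, 0], [0, 0, 0], [0, 0, 0], [0, 0, 0], [0, 0, 0]]' --fingers '[0.65, 0.7, 0.75, 0.8, 0.9, 0.95, 0.95, 0.95, 0.95, 0.95]' --newtons 60

```text
clock: 34.38
tcp_pos: [0.6058, 0.0221, -0.0053]
tool_rot: [[-0.071, 0.997, -0.001], [0.997, 0.071, -0.001], [-0.001, -0.001, -1.0]]
force: [-0.9, -0.6, 0.8]
opening: 0.0137
gripper_force: 58.3
```

Emit:
step_arm --xyz '[[0, 0, 0], [0, 0, 0], [0, 0, -5], [0, 0, -10], [0, 0, -20], [0, 0, -25], [0, 0, -25], [0, 0, -25], [0, 0, -25], [0, 0, -25]]' --delta_rot '[[0, 0, 0], [0, 0, 0], [0, 0, 0], [0, 0, 0], [0, 0, 0], [0, 0, 0], [0, 0, 0], [0, 0, 0], [0, 0, 0], [0, 0, 0]]' --fingers '[0.95, 0.95, 0.95, 0.95, 0.95, 0.95, 0.95, 0.95, 0.95, 0.95]' --newtons 110

```text
clock: 35.22
tcp_pos: [0.6056, 0.0225, 0.1568]
tool_rot: [[-0.071, 0.997, -0.0], [0.997, 0.071, -0.001], [-0.001, -0.0, -1.0]]
force: [0.9, 0.1, -0.8]
opening: 0.0119
gripper_force: 107.6
```

```bash
python3 - <<'E'
from h import *
c=dict(np.load("w5.npz"))
print("chest bottom",[plane(c,np.array(q)/1.5,0).round(3).tolist() for q in((548,230),(485,350))],"top",[plane(c,np.array(q)/1.5,.16).round(3).tolist() for q in((720,315),(545,555))])
S=dict(np.load("scene.npz"));k=1.5625
print([plane(S,np.array(q)/k,0).round(3).tolist() for q in((570,250),(657,302))])
E
python3 kq.py 0.145 .155; python3 -c "
from workcell import bot;print(bot.sense()['qpos'].round(2))"
```

```text
chest bottom [[0.497, -0.381, 0.0], [0.379, -0.383, 0.0]] top [[0.494, -0.406, 0.16], [0.335, -0.404, 0.16]]
[[0.501, -0.398, 0.0], [0.306, -0.397, 0.0]]
[0.60558724 0.02246507 0.15678178] [[-0.071, 0.997, -0.0], [0.997, 0.071, -0.001], [-0.001, -0.0, -1.0]] [ 0.9  0.1 -0.8] [219, 142, 78, 97, 3985]
z 0.145 kx angle from tool x deg 2.52 len 0.0606 wid 0.0445 tabend -0.0012 jaw 0.0594 tab midline 0.0012 wmid -0.0013 tab pt 41 behind [0.0057 0.0015]
z 0.155 kx angle from tool x deg 2.52 len 0.0567 wid 0.0416 tabend 0.0039 jaw 0.0606 tab midline 0.0008 wmid -0.0013 tab pt 41 behind [0.0109 0.0012]
[ 0.43  0.48 -0.72  1.5   0.32  1.28 -0.25]
```

Emit:
step_arm --xyz '[[-17, -6, 0], [-34, -12, 0], [-34, -13, 0], [-36, -13.5, 0], [-36, -13.5, 0], [-36, -13.5, 0], [-36, -13.5, 0], [-36, -13.5, 0], [-36, -13.5, 0], [-38, -13, 0]]' --delta_rot '[[0, 0, 0], [0, 0, 0], [0, 0, 0], [0, 0, 0], [0, 0, 0], [0, 0, 0], [0, 0, 0], [0, 0, 0], [0, 0, 0], [0, 0, 0]]' --fingers '[0.95, 0.95, 0.95, 0.95, 0.95, 0.95, 0.95, 0.95, 0.95, 0.95]'

```text
clock: 36.1
tcp_pos: [0.5045, -0.3259, 0.1559]
tool_rot: [[-0.072, 0.997, -0.0], [0.997, 0.072, -0.001], [-0.001, -0.0, -1.0]]
force: [-0.1, -0.4, -1.0]
opening: 0.0121
gripper_force: 107.7
```

Emit:
step_arm --xyz '[[0, 0, 5], [0, 0, 10], [0, 0, 10], [0, 0, 5], [0, 0, 0], [0, 0, 0], [0, 0, 0], [0, 0, 0], [0, 0, 0], [0, 0, 0]]' --delta_rot '[[0, 0, 0], [0, 0, 0], [0, 0, 0], [0, 0, 0], [0, 0, 0], [0, 0, 0], [0, 0, 0], [0, 0, 0], [0, 0, 0], [0, 0, 0]]' --fingers '[0.95, 0.95, 0.95, 0.95, 0.95, 0.95, 0.95, 0.95, 0.95, 0.95]'

```text
clock: 36.93
tcp_pos: [0.5054, -0.3248, 0.1254]
tool_rot: [[-0.071, 0.997, -0.0], [0.997, 0.071, -0.001], [-0.001, -0.0, -1.0]]
force: [0.3, 0.1, -0.9]
opening: 0.0119
gripper_force: 107.7
```

```bash
python3 kq.py .13 .12; python3 - <<'E'
from h import *
c=dict(np.load("kq.npz"));im=c["color"];hsv=cv2.cvtColor(im,cv2.COLOR_RGB2HSV)
for z in(.091,.098,.105):print(z,proj(c,(.4988,-.2394,z)))
u,v=proj(c,(.4988,-.2394,.098)).astype(int)
m=np.zeros(im.shape[:2],np.uint8);w=30;m[v-w:v+w,u-w:u+w]=((hsv[...,2]>105)&(hsv[...,1]<60))[v-w:v+w,u-w:u+w]*255
print(blobs(m,10))
# jaw midline per row of red
r=mask(im,(165,90,25),(180,255,255))|mask(im,(0,150,25),(7,255,255))
for y in range(130,240,8):
    x=np.nonzero(r[y,180:340])[0]+180
    if len(x):
        g=np.diff(x);k=np.argmax(g) if len(g) else 0;print(y,x[0],x[-1],"slot",(x[k],x[k+1]) if len(g) and g[k]>3 else None)
E
```

```text
[ 0.50544958 -0.32477011  0.12542191] [[-0.071, 0.997, -0.0], [0.997, 0.071, -0.001], [-0.001, -0.0, -1.0]] [ 0.3  0.1 -0.9] [219, 141, 77, 98, 4031]
z 0.13 kx angle from tool x deg 0.09 len 0.0539 wid 0.0391 tabend 0.0074 jaw 0.0613 tab midline 0.0015 wmid 0.0007 tab pt 41 behind [0.0144 0.0015]
z 0.12 kx angle from tool x deg 0.09 len 0.0579 wid 0.042 tabend 0.0022 jaw 0.0601 tab midline 0.0017 wmid 0.0006 tab pt 41 behind [0.0092 0.0017]
0.091 [255.58087551  92.83001516]
0.098 [255.38484805  92.30047116]
0.105 [255.17167845  91.72461974]
[([242, 79, 28, 34, 734], [254.8, 95.8])]
146 225 291 slot (np.int64(240), np.int64(272))
154 219 295 slot (np.int64(245), np.int64(270))
162 220 295 slot (np.int64(245), np.int64(270))
170 221 294 slot (np.int64(245), np.int64(270))
178 227 294 slot (np.int64(245), np.int64(270))
186 230 293 slot (np.int64(247), np.int64(267))
194 232 290 slot None
202 230 286 slot None
210 240 277 slot None
218 246 273 slot None
226 246 273 slot None
234 247 272 slot None
```

```bash
python3 - <<'E'
from h import *
from workcell import camera
for f in("w5.npz","w7.npz","w10.npz","kq.npz"):
    c=np.load(f);print(f,c["tool_from_camera"].round(4).tolist())
c=dict(np.load("kq.npz"));print(c["T"].round(4).tolist())
for uv in((257.7,160),(259.5,226)):
    print((c["tool_from_camera"][:3,:3]@(c["T"][:3,:3].T@(plane(c,uv,.129)-c["T"][:3,3]))+c["tool_from_camera"][:3,3]).round(4))
print(plane(c,(257.7,160),.129).round(4),plane(c,(259.5,226),.129).round(4))
E
```

```text
w5.npz [[-0.0017, 0.9529, 0.3033, 0.0799], [1.0, 0.0017, 0.0003, 0.0002], [-0.0002, 0.3033, -0.9529, -0.1421], [0.0, 0.0, 0.0, 1.0]]
w7.npz [[-0.0017, 0.953, 0.3031, 0.0796], [1.0, 0.0017, 0.0002, -0.0012], [-0.0003, 0.3031, -0.953, -0.1421], [0.0, 0.0, 0.0, 1.0]]
w10.npz [[-0.0017, 0.9529, 0.3034, 0.0784], [1.0, 0.0016, 0.0006, 0.0022], [0.0001, 0.3034, -0.9529, -0.1421], [0.0, 0.0, 0.0, 1.0]]
kq.npz [[-0.0017, 0.9529, 0.3033, 0.0781], [1.0, 0.0016, 0.0006, 0.0023], [0.0001, 0.3033, -0.9529, -0.1421], [0.0, 0.0, 0.0, 1.0]]
[[0.9976, -0.0663, -0.0208, 0.5022], [0.0695, 0.9502, 0.3038, -0.2465], [-0.0004, -0.3045, 0.9525, 0.2674], [0.0, 0.0, 0.0, 1.0]]
[ 0.0515  0.0009 -0.0036]
[ 0.0143  0.0018 -0.0036]
[ 0.5027 -0.2733  0.129 ] [ 0.5062 -0.3104  0.129 ]
```

Emit:
step_arm --xyz '[[10, -1.7, 0], [16, 0, 0], [16, 0, 0], [16, 0, 0], [0, 0, 4], [0, 0, 4], [0, 0, 4], [0, 0, 3], [0, 0, 0], [0, 0, 0]]' --delta_rot '[[0, 0, 0], [0, 0, 0], [0, 0, 0], [0, 0, 0], [0, 0, 0], [0, 0, 0], [0, 0, 0], [0, 0, 0], [0, 0, 0], [0, 0, 0]]' --fingers '[0.95, 0.95, 0.95, 0.95, 0.95, 0.95, 0.95, 0.95, 0.95, 0.95]'

```text
clock: 37.82
tcp_pos: [0.4991, -0.2675, 0.1096]
tool_rot: [[-0.07, 0.998, -0.001], [0.998, 0.07, -0.0], [-0.0, -0.001, -1.0]]
force: [0.7, 0.7, -0.6]
opening: 0.0121
gripper_force: 107.7
```

Emit:
step_arm --xyz '[[0, 0, 1], [0, 0, 1], [0, 0, 1], [0, 0, 1], [0, 0, 0], [0, 0, 0], [0, 0, 0], [0, 0, 0], [0, 0, 0], [0, 0, 0]]' --delta_rot '[[0, 0, 0], [0, 0, 0], [0, 0, 0], [0, 0, 0], [0, 0, 0], [0, 0, 0], [0, 0, 0], [0, 0, 0], [0, 0, 0], [0, 0, 0]]' --fingers '[0.95, 0.95, 0.95, 0.95, 0.95, 0.95, 0.95, 0.95, 0.95, 0.95]'

```text
clock: 38.65
tcp_pos: [0.4994, -0.2671, 0.1061]
tool_rot: [[-0.071, 0.997, -0.001], [0.997, 0.071, -0.001], [-0.001, -0.001, -1.0]]
force: [-0.5, -0.3, -0.7]
opening: 0.0115
gripper_force: 107.7
```

Emit:
step_arm --xyz '[[0, 0, 1], [0, 0, 1], [0, 0, 1], [0, 0, 0], [0, 0, 0], [0, 0, 0], [0, 0, 0], [0, 0, 0], [0, 0, 0], [0, 0, 0]]' --delta_rot '[[0, 0, 0], [0, 0, 0], [0, 0, 0], [0, 0, 0], [0, 0, 0], [0, 0, 0], [0, 0, 0], [0, 0, 0], [0, 0, 0], [0, 0, 0]]' --fingers '[0.95, 0.95, 0.95, 0.95, 0.95, 0.95, 0.95, 0.95, 0.95, 0.95]'

```text
clock: 39.48
tcp_pos: [0.4994, -0.2671, 0.103]
tool_rot: [[-0.071, 0.997, -0.001], [0.997, 0.071, -0.001], [-0.001, -0.001, -1.0]]
force: [-0.2, 0.5, 0.5]
opening: 0.012
gripper_force: 107.7
```

Emit:
step_arm --xyz '[[0, 0, 0.5], [0, 0, 0.5], [0, 0, 0.5], [0, 0, 0], [0, 0, 0], [0, 0, 0], [0, 0, 0], [0, 0, 0], [0, 0, 0], [0, 0, 0]]' --delta_rot '[[0, 0, 0], [0, 0, 0], [0, 0, 0], [0, 0, 0], [0, 0, 0], [0, 0, 0], [0, 0, 0], [0, 0, 0], [0, 0, 0], [0, 0, 0]]' --fingers '[0.95, 0.95, 0.95, 0.95, 0.95, 0.95, 0.95, 0.95, 0.95, 0.95]'

```text
clock: 40.32
tcp_pos: [0.4994, -0.2671, 0.1015]
tool_rot: [[-0.071, 0.997, -0.001], [0.997, 0.071, -0.001], [-0.001, -0.001, -1.0]]
force: [0.2, 0.3, -0.7]
opening: 0.0115
gripper_force: 107.7
```

Not touching yet.

Emit:
step_arm --xyz '[[0, 0, 1], [0, 0, 1], [0, 0, 0], [0, 0, 0], [0, 0, 0], [0, 0, 0], [0, 0, 0], [0, 0, 0], [0, 0, 0], [0, 0, 0]]' --delta_rot '[[0, 0, 0], [0, 0, 0], [0, 0, 0], [0, 0, 0], [0, 0, 0], [0, 0, 0], [0, 0, 0], [0, 0, 0], [0, 0, 0], [0, 0, 0]]' --fingers '[0.95, 0.95, 0.95, 0.95, 0.95, 0.95, 0.95, 0.95, 0.95, 0.95]'

```text
clock: 41.15
tcp_pos: [0.4994, -0.2671, 0.0995]
tool_rot: [[-0.071, 0.997, -0.001], [0.997, 0.071, -0.001], [-0.001, -0.001, -1.0]]
force: [-0.3, -0.1, -0.6]
opening: 0.0119
gripper_force: 107.7
```

Emit:
step_arm --xyz '[[0, 0, 1], [0, 0, 1], [0, 0, 0], [0, 0, 0], [0, 0, 0], [0, 0, 0], [0, 0, 0], [0, 0, 0], [0, 0, 0], [0, 0, 0]]' --delta_rot '[[0, 0, 0], [0, 0, 0], [0, 0, 0], [0, 0, 0], [0, 0, 0], [0, 0, 0], [0, 0, 0], [0, 0, 0], [0, 0, 0], [0, 0, 0]]' --fingers '[0.95, 0.95, 0.95, 0.95, 0.95, 0.95, 0.95, 0.95, 0.95, 0.95]'

```text
clock: 41.98
tcp_pos: [0.4994, -0.2671, 0.0976]
tool_rot: [[-0.071, 0.997, -0.001], [0.997, 0.071, -0.001], [-0.001, -0.001, -1.0]]
force: [0.5, -0.0, 2.5]
opening: 0.012
gripper_force: 107.9
```

Emit:
step_arm --xyz '[[0, 0, -3], [0, 0, -4], [-10, 0, 0], [-15, 0, 0], [-15, 0, 0], [-8, 0, 0], [0, 0, 0], [0, 0, 0], [0, 0, 0], [0, 0, 0]]' --delta_rot '[[0, 0, 0], [0, 0, 0], [0, 0, 0], [0, 0, 0], [0, 0, 0], [0, 0, 0], [0, 0, 0], [0, 0, 0], [0, 0, 0], [0, 0, 0]]' --fingers '[0.95, 0.95, 0.95, 0.95, 0.95, 0.95, 0.95, 0.95, 0.95, 0.95]'

```text
clock: 42.82
tcp_pos: [0.503, -0.314, 0.1045]
tool_rot: [[-0.072, 0.997, -0.001], [0.997, 0.072, -0.0], [-0.0, -0.001, -1.0]]
force: [0.3, 0.1, -0.1]
opening: 0.0118
gripper_force: 107.7
```

```bash
cat > al.py <<'E'
from workcell import bot,camera
from h import *
s,c=wrist(bot,camera);im=c["color"];hsv=cv2.cvtColor(im,cv2.COLOR_RGB2HSV);print(s["tcp_pos"].round(4),s["force"].round(1));np.savez("al.npz",**c)
r=mask(im,(165,90,25),(180,255,255))|mask(im,(0,150,25),(7,255,255))
n,l,st,ce=cv2.connectedComponentsWithStats(r);i=1+np.argmax(st[1:,4]);print("red",st[i].tolist())
for y in range(st[i][1],st[i][1]+st[i][3],6):
    x=np.nonzero(l[y]==i)[0];g=np.diff(x);k=np.argmax(g);print(y,x[0],x[-1],(x[k],x[k+1]) if g[k]>3 else "",end=" | ")
print()
m=((hsv[...,2]>100)&(hsv[...,1]<60)).astype(np.uint8)*255
for y in range(70,150,4):
    x=np.nonzero(m[y,215:300])[0]+215
    if len(x):print(y,x[0],x[-1],len(x),end=" | ")
tc=s["tcp_pos"];R=s["tool_rot"]
g=cv2.cvtColor(im,cv2.COLOR_RGB2GRAY)
print();print(g[70:150:5,225:292:4])
E
python3 al.py
```

```text
[ 0.503  -0.314   0.1045] [ 0.3  0.1 -0.1]
red [219, 140, 78, 99, 4181]Traceback (most recent call last):
  File "al.py", line 7, in <module>
    x=np.nonzero(l[y]==i)[0];g=np.diff(x);k=np.argmax(g);print(y,x[0],x[-1],(x[k],x[k+1]) if g[k]>3 else "",end=" | ")
                                            ~~~~~~~~~^^^
    return _wrapfunc(a, 'argmax', axis=axis, out=out, **kwds)
    return bound(*args, **kwds)
ValueError: attempt to get argmax of an empty sequence
```

```bash
sed -i 's/range(st\[i\]\[1\],/range(st[i][1]+4,/' al.py; python3 al.py
```

```text
[ 0.503  -0.314   0.1045] [-0.   0.2 -0.3]
red [219, 140, 78, 99, 4181]
144 226 290 (np.int64(239), np.int64(273)) | 150 220 295 (np.int64(244), np.int64(269)) | 156 219 295 (np.int64(245), np.int64(269)) | 162 220 295 (np.int64(246), np.int64(269)) | 168 221 295 (np.int64(245), np.int64(270)) | 174 221 295 (np.int64(245), np.int64(270)) | 180 225 294 (np.int64(245), np.int64(270)) | 186 228 293 (np.int64(247), np.int64(267)) | 192 229 292  | 198 230 289  | 204 233 284  | 210 240 277  | 216 246 273  | 222 246 273  | 228 247 273  | 234 247 272  | 
98 252 262 11 | 102 246 267 22 | 106 244 270 27 | 110 243 271 29 | 114 243 271 29 | 118 244 271 28 | 122 246 269 24 | 126 250 265 16 | 146 297 297 1 | 
[[ 73  70  69  70  69  69  70  69  70  70  70  71  72  69  69  68  87]
 [ 71  71  72  70  68  67  68  68  69  72  70  71  69  70  70  69  71]
 [ 71  70  72  68  67  69  68  68  69  69  70  69  68  68  70  69  69]
 [ 72  69  69  70  68  70  70  68  68  68  68  70  70  69  69  68  68]
 [ 71  69  70  68  66  70  68  70  68  67  68  70  69  70  68  65  70]
 [ 69  68  68  67  68  69  61  46  45  49  63  67  69  67  69  67  67]
 [ 68  68  70  68  64  41 118 170 177 185 108  43  64  68  67  66  67]
 [ 67  67  68  68  43 131 166 184 195 185 184 130  44  70  69  68  68]
 [ 67  69  69  55  35 167 181 212 204 205 188 186  38  68  68  69  69]
 [ 68  66  66  51  39 166 188 210 206 207 181 183  41  64  68  66  68]
 [ 67  70  66  56  33 130 166 188 198 188 182 183  35  65  70  69  70]
 [ 67  67  68  68  51  34 133 176 180 181 167  32  52  68  69  69  69]
 [ 69  67  69  70  66  53  38  34  40  33  39  55  69  70  67  69  69]
 [ 70  69  69  70  69  70  67  58  55  61  69  67  68  69  70  70  71]
 [ 72  71  69  71  67  69  68  69  68  70  69  71  72  68  63  60  69]
 [ 92  90  86  91  81  70  72  71  70  71  70  71  92  93  96  94  96]]
```

Emit:
step_arm --xyz '[[4, -0.3, 0], [4.5, 0, 0], [0, 0, 4], [0, 0, 4], [0, 0, 4], [0, 0, 4], [0, 0, 2], [0, 0, 1], [0, 0, 0], [0, 0, 0]]' --delta_rot '[[0, 0, 0], [0, 0, 0], [0, 0, 0], [0, 0, 0], [0, 0, 0], [0, 0, 0], [0, 0, 0], [0, 0, 0], [0, 0, 0], [0, 0, 0]]' --fingers '[0.95, 0.95, 0.95, 0.95, 0.95, 0.95, 0.95, 0.95, 0.95, 0.95]'

```text
clock: 43.75
tcp_pos: [0.5019, -0.3066, 0.0856]
tool_rot: [[-0.071, 0.997, -0.001], [0.997, 0.071, -0.001], [-0.001, -0.001, -1.0]]
force: [-0.7, -0.1, 1.0]
opening: 0.0118
gripper_force: 107.8
```

Emit:
step_arm --xyz '[[0, 0, 1], [0, 0, 1], [0, 0, 1], [0, 0, 1], [0, 0, 1], [0, 0, 1], [0, 0, 0], [0, 0, 0], [0, 0, 0], [0, 0, 0]]' --delta_rot '[[0, 0, 0], [0, 0, 0], [0, 0, 0], [0, 0, 0], [0, 0, 0], [0, 0, 0], [0, 0, 0], [0, 0, 0], [0, 0, 0], [0, 0, 0]]' --fingers '[0.95, 0.95, 0.95, 0.95, 0.95, 0.95, 0.95, 0.95, 0.95, 0.95]'

```text
clock: 44.58
tcp_pos: [0.5019, -0.3066, 0.0796]
tool_rot: [[-0.071, 0.997, -0.0], [0.997, 0.071, -0.001], [-0.001, -0.001, -1.0]]
force: [0.4, -1.2, 1.7]
opening: 0.0117
gripper_force: 108.0
```

Emit:
step_arm --xyz '[[0, 0, 1], [0, 0, 1], [0, 0, 1], [0, 0, 1], [0, 0, 1], [0, 0, 0.6], [0, 0, 0], [0, 0, 0], [0, 0, 0], [0, 0, 0]]' --delta_rot '[[0, 0, 0], [0, 0, 0], [0, 0, 0], [0, 0, 0], [0, 0, 0], [0, 0, 0], [0, 0, 0], [0, 0, 0], [0, 0, 0], [0, 0, 0]]' --fingers '[0.95, 0.95, 0.95, 0.95, 0.95, 0.95, 0.95, 0.95, 0.95, 0.95]'

```text
clock: 45.42
tcp_pos: [0.5019, -0.3066, 0.074]
tool_rot: [[-0.071, 0.997, -0.001], [0.997, 0.071, -0.001], [-0.001, -0.001, -1.0]]
force: [0.2, -1.4, 3.3]
opening: 0.0115
gripper_force: 108.1
```

```bash
python3 al.py
```

```text
[ 0.5019 -0.3066  0.074 ] [ 0.2 -1.4  3.3]
red [218, 141, 79, 98, 4350]
145 225 291 (np.int64(240), np.int64(272)) | 151 219 296 (np.int64(244), np.int64(269)) | 157 219 296 (np.int64(245), np.int64(269)) | 163 219 296 (np.int64(246), np.int64(269)) | 169 220 295 (np.int64(246), np.int64(270)) | 175 221 295 (np.int64(246), np.int64(270)) | 181 222 295 (np.int64(246), np.int64(269)) | 187 226 293 (np.int64(249), np.int64(265)) | 193 228 292  | 199 228 289  | 205 233 284  | 211 241 276  | 217 246 273  | 223 246 273  | 229 247 273  | 235 248 271  | 
114 246 268 23 | 118 244 272 29 | 122 243 273 31 | 126 241 274 34 | 130 240 274 35 | 134 240 274 35 | 138 241 273 33 | 142 243 271 29 | 146 247 267 21 | 
[[119 119 119 113  99  77  69  71  68  69  70  83 102 120 119 119 119]
 [120  94  69  69  68  68  67  69  69  68  69  66  67  67  70 103 122]
 [ 70  68  69  68  68  69  69  67  68  68  69  69  66  64  70  68  69]
 [ 70  67  70  67  67  67  68  67  68  66  68  67  67  70  72  67  70]
 [ 66  67  69  66  67  67  67  68  67  68  68  67  70  66  69  67  67]
 [ 68  68  65  66  69  67  64  69  71  68  67  67  67  66  66  65  67]
 [ 66  65  67  63  65  67  68  67  68  68  68  68  66  67  66  71  68]
 [ 65  68  67  66  67  65  66  66  66  66  66  67  68  67  64  67  68]
 [ 66  66  68  64  64  64  50  58  67  47  55  65  66  66  68  65  66]
 [ 63  66  65  63  56  97 176 160 160 172 132 145  56  69  66  67  65]
 [ 67  68  65  57  43 166 166 169 180 182 181 185  97  61  68  67  67]
 [ 67  64  65  48 119 166 169 203 204 194 184 184 139  46  68  68  69]
 [ 65  65  64  45 156 159 204 205 201 202 198 181 179  42  69  68  68]
 [ 65  66  65  48 152 159 206 204 199 203 194 176 161  46  70  69  67]
 [ 65  66  67  55  70 162 173 200 201 201 178 178  73  60  63  63  68]
 [ 86  79  82  84  67  90 163 173 171 176 178 104  84  92  93  94  91]]
```

Emit:
step_arm --xyz '[[1, 0, 0], [1.5, 0, 0], [1.5, 0, 0], [1.5, 0, 0], [1.5, 0, 0], [1.5, 0, 0], [1.5, 0, 0], [0, 0, 0], [0, 0, 0], [0, 0, 0]]' --delta_rot '[[0, 0, 0], [0, 0, 0], [0, 0, 0], [0, 0, 0], [0, 0, 0], [0, 0, 0], [0, 0, 0], [0, 0, 0], [0, 0, 0], [0, 0, 0]]' --fingers '[0.95, 0.95, 0.95, 0.95, 0.95, 0.95, 0.95, 0.95, 0.95, 0.95]'

```text
clock: 46.3
tcp_pos: [0.501, -0.2959, 0.0736]
tool_rot: [[-0.072, 0.997, -0.001], [0.997, 0.072, 0.0], [0.0, -0.001, -1.0]]
force: [-1.7, -0.6, 0.6]
opening: 0.0117
gripper_force: 108.0
```

Emit:
step_arm --xyz '[[1.5, 0, 0], [1.5, 0, 0], [1.5, 0, 0], [1.5, 0, 0], [1.5, 0, 0], [0, 0, 0], [0, 0, 0], [0, 0, 0], [0, 0, 0], [0, 0, 0]]' --delta_rot '[[0, 0, 0], [0, 0, 0], [0, 0, 0], [0, 0, 0], [0, 0, 0], [0, 0, 0], [0, 0, 0], [0, 0, 0], [0, 0, 0], [0, 0, 0]]' --fingers '[0.95, 0.95, 0.95, 0.95, 0.95, 0.95, 0.95, 0.95, 0.95, 0.95]'

```text
clock: 47.13
tcp_pos: [0.5007, -0.2886, 0.0739]
tool_rot: [[-0.071, 0.997, -0.001], [0.997, 0.071, -0.0], [-0.0, -0.001, -1.0]]
force: [0.4, -0.6, 0.4]
opening: 0.012
gripper_force: 108.0
```

```bash
python3 al.py | head -4; python3 - <<'E'
from h import *
from workcell import bot
c=dict(np.load("al.npz"));g=cv2.cvtColor(c["color"],cv2.COLOR_RGB2GRAY);print(g[130:200:5,225:292:4]);print(bot.sense()["wrist_torque"].round(2))
E
```

```text
[ 0.5007 -0.2886  0.0739] [ 0.4 -0.6  0.4]
red [218, 141, 79, 98, 4021]
145 225 291 (np.int64(239), np.int64(272)) | 151 219 296 (np.int64(243), np.int64(269)) | 157 218 295 (np.int64(244), np.int64(270)) | 163 219 295 (np.int64(240), np.int64(274)) | 169 220 294 (np.int64(239), np.int64(275)) | 175 220 294 (np.int64(239), np.int64(275)) | 181 222 294 (np.int64(242), np.int64(272)) | 187 222 293 (np.int64(249), np.int64(265)) | 193 226 290 (np.int64(285), np.int64(289)) | 199 228 288  | 205 233 284  | 211 241 276  | 217 246 273  | 223 246 273  | 229 247 273  | 235 248 271  | 
70 215 299 34 | 74 215 299 19 | 78 299 299 1 | 
[[ 64  64  65  63  64  62  66  63  65  64  66  65  65  63  67  63  65]
 [ 64  66  64  65  66  66  66  66  65  64  65  65  65  65  67  68  66]
 [ 66  63  65  65  67  65  66  64  68  67  64  65  70  63  61  59  64]
 [ 86  83  85  89  71  63  63  53  56  55  63  66  90  86  87  88  88]
 [ 92  92  93  92  91  83 113 176 187 187 130  87  89  93  89  90  87]
 [ 92  93  95  94  92 100 128 140 134 136 123 115  91  93  92  89  91]
 [ 94  98  97  95  92 138 158 157 168 174 175 155  90  89  91  91  91]
 [ 98  97  97  96 114 157 154 172 177 173 173 174 130  91  92  93  93]
 [ 99  99  98  95 124 153 177 195 190 192 183 174 152  93  92  91  92]
 [102 100  99  98 129 151 190 193 188 192 182 168 146  95  93  91  92]
 [104 101 100 100  97 148 162 188 190 191 171 165  95  93  93  93  89]
 [104 104  99 100  99  96 114 160 163 163 122  93  93  93  94  94  77]
 [106 104 101  99 101  99  97  96  92  95  97  94  93  95  94  93  78]
 [102 104 101 102  99  99 101  98  96  96  96  94  94  93  94  87  69]]
[ 0.09 -0.05 -0.04]
```

Emit:
step_arm --xyz '[[1.5, 0, 0], [1.5, 0, 0], [1.5, 0, 0], [1.5, 0, 0], [1.5, 0, 0], [0.5, 0, 0], [0, 0, 0], [0, 0, 0], [0, 0, 0], [0, 0, 0]]' --delta_rot '[[0, 0, 0], [0, 0, 0], [0, 0, 0], [0, 0, 0], [0, 0, 0], [0, 0, 0], [0, 0, 0], [0, 0, 0], [0, 0, 0], [0, 0, 0]]' --fingers '[0.95, 0.95, 0.95, 0.95, 0.95, 0.95, 0.95, 0.95, 0.95, 0.95]'

```text
clock: 48.02
tcp_pos: [0.5001, -0.2808, 0.0739]
tool_rot: [[-0.071, 0.997, -0.001], [0.997, 0.071, -0.0], [-0.0, -0.001, -1.0]]
force: [-0.8, -0.9, 1.7]
opening: 0.0117
gripper_force: 108.2
```

```bash
python3 al.py | head -3 | cut -c1-700; python3 - <<'E'
from h import *
from workcell import bot
c=dict(np.load("al.npz"));g=cv2.cvtColor(c["color"],cv2.COLOR_RGB2GRAY);m=(g>110).astype(np.uint8);m[:,:225]=0;m[:,292:]=0;m[:150]=0;m[215:]=0;print(blobs(m*255,60))
E
```

```text
[ 0.5001 -0.2808  0.0739] [-0.8 -0.9  1.7]
red [218, 141, 79, 98, 3767]
145 225 291 (np.int64(239), np.int64(272)) | 151 219 296 (np.int64(244), np.int64(269)) | 157 218 296 (np.int64(245), np.int64(269)) | 163 219 295 (np.int64(245), np.int64(269)) | 169 220 295 (np.int64(246), np.int64(269)) | 175 220 295 (np.int64(243), np.int64(271)) | 181 221 294 (np.int64(240), np.int64(274)) | 187 223 293 (np.int64(239), np.int64(275)) | 193 225 291 (np.int64(240), np.int64(274)) | 199 228 288 (np.int64(244), np.int64(270)) | 205 233 285  | 211 242 277  | 217 245 274  | 223 246 274  | 229 247 273  | 235 248 272  | 
[([241, 163, 34, 41, 1036], [257.5, 183.9])]
```

Emit:
step_arm --xyz '[[0.5, 0, 0], [0.5, 0, 0], [0.5, 0, 0], [0.5, 0, 0], [0, 0, 0], [0, 0, 0], [0, 0, 0], [0, 0, 0], [0, 0, 0], [0, 0, 0]]' --delta_rot '[[0, 0, 0], [0, 0, 0], [0, 0, 0], [0, 0, 0], [0, 0, 0], [0, 0, 0], [0, 0, 0], [0, 0, 0], [0, 0, 0], [0, 0, 0]]' --fingers '[0.95, 0.95, 0.95, 0.95, 0.95, 0.95, 0.95, 0.95, 0.95, 0.95]'

```text
clock: 48.9
tcp_pos: [0.4999, -0.2791, 0.0739]
tool_rot: [[-0.071, 0.997, -0.001], [0.997, 0.071, -0.001], [-0.001, -0.001, -1.0]]
force: [-0.1, -2.4, 1.5]
opening: 0.0117
gripper_force: 108.2
```

Emit:
step_arm --xyz '[[0.5, 0, 0], [0.5, 0, 0], [0, 0, 0], [0, 0, 0], [0, 0, 0], [0, 0, 0], [0, 0, 0], [0, 0, 0], [0, 0, 0], [0, 0, 0]]' --delta_rot '[[0, 0, 0], [0, 0, 0], [0, 0, 0], [0, 0, 0], [0, 0, 0], [0, 0, 0], [0, 0, 0], [0, 0, 0], [0, 0, 0], [0, 0, 0]]' --fingers '[0.95, 0.95, 0.95, 0.95, 0.95, 0.95, 0.95, 0.95, 0.95, 0.95]'

```text
clock: 49.73
tcp_pos: [0.4999, -0.279, 0.0741]
tool_rot: [[-0.07, 0.998, -0.0], [0.998, 0.07, -0.002], [-0.002, -0.0, -1.0]]
force: [0.4, -5.8, 0.3]
opening: 0.0119
gripper_force: 108.1
```

Emit:
step_arm --xyz '[[-0.5, 0, 0], [-0.2, 0, 0], [0, 0, 0], [0, 0, 0], [0, 0, 0], [0, 0, 0], [0, 0, 0], [0, 0, 0], [0, 0, 0], [0, 0, 0]]' --delta_rot '[[0, 0, 0], [0, 0, 0], [0, 0, 0], [0, 0, 0], [0, 0, 0], [0, 0, 0], [0, 0, 0], [0, 0, 0], [0, 0, 0], [0, 0, 0]]' --fingers '[0.95, 0.95, 0.9, 0.87, 0.84, 0.81, 0.78, 0.74, 0.7, 0.65]' --newtons 20

```text
clock: 50.57
tcp_pos: [0.5, -0.278, 0.0738]
tool_rot: [[-0.072, 0.997, -0.001], [0.997, 0.072, 0.0], [0.0, -0.001, -1.0]]
force: [0.8, -1.4, 0.1]
opening: 0.0302
gripper_force: 0.3
```

Emit:
step_arm --xyz '[[0, 0, 0], [0, 0, 0], [0, 0, -5], [0, 0, -10], [0, 0, -15], [0, 0, -20], [0, 0, -20], [0, 0, 0], [0, 0, 0], [0, 0, 0]]' --delta_rot '[[0, 0, 0], [0, 0, 0], [0, 0, 0], [0, 0, 0], [0, 0, 0], [0, 0, 0], [0, 0, 0], [0, 0, 0], [0, 0, 0], [0, 0, 0]]' --fingers '[0.6, 0.6, 0.6, 0.6, 0.6, 0.6, 0.6, 0.6, 0.6, 0.6]'

```text
clock: 51.4
tcp_pos: [0.4997, -0.2787, 0.144]
tool_rot: [[-0.071, 0.997, -0.001], [0.997, 0.071, -0.001], [-0.001, -0.001, -1.0]]
force: [-0.7, -0.2, -0.5]
opening: 0.0343
gripper_force: 0.0
```

```bash
python3 - <<'E'
from workcell import bot,camera
from h import *
s,c=wrist(bot,camera);im=c["color"];np.savez("end.npz",**c);print(s["tcp_pos"],s["force"].round(1))
r=mask(im,(165,90,25),(180,255,255))|mask(im,(0,150,25),(7,255,255))
n,l,st,ce=cv2.connectedComponentsWithStats(r);i=1+np.argmax(st[1:,4]);print("red",st[i].tolist(),ce[i])
x0,y0,w,h,_=st[i]
for y in range(y0+2,y0+h,5):
    x=np.nonzero(l[y]==i)[0];g=np.diff(x);k=np.argmax(g);print(y,x[0],x[-1],(int(x[k]),int(x[k+1])) if g[k]>3 else "",end=" | ")
print()
for z in(.076,.080,.084):
    lo,hi=plane(c,(float(x0+w/2),float(y0+h-.5)),z),plane(c,(float(x0+w/2),float(y0)),z);print(z,"len",np.linalg.norm(hi-lo).round(4))
    v=st[i]; yy=y0+14;xx=np.nonzero(l[yy]==i)[0];print("wid",np.linalg.norm(plane(c,(float(xx[0]),yy),z)-plane(c,(float(xx[-1]+1),yy),z)).round(4))
E
```

```text
[ 0.49974599 -0.2787036   0.14402766] [-0.7 -0.2 -0.5]
red [30, 140, 37, 43, 619] [ 47.69789984 160.83844911]
142 30 41  | 147 32 45  | 152 35 49  | 157 38 53  | 162 41 56  | 167 44 60  | 172 47 64  | 177 51 64  | Traceback (most recent call last):
  File "<stdin>", line 8, in <module>
    return _wrapfunc(a, 'argmax', axis=axis, out=out, **kwds)
    return bound(*args, **kwds)
ValueError: attempt to get argmax of an empty sequence
```

```bash
python3 - <<'E'
from h import *
c=dict(np.load("end.npz"));im=c["color"]
r=mask(im,(165,80,20),(180,255,255))|mask(im,(0,130,20),(8,255,255));print(blobs(r,25))
sub=r[110:270,190:330]
for y in range(0,160,4):print(110+y,''.join('#' if v else '.' for v in sub[y,::2]))
for z in(.082,.098):print(proj(c,(.4988,-.2394,z)))
for nm,v in(("jaw",.02),("tabend",-.048)):print(nm,proj(c,np.array([.4988,-.2394,.082])+v*np.array([-.071,.997,0])))
E
```

```text
[([233, 137, 5, 33, 51], [233.9, 152.9]), ([284, 137, 2, 18, 29], [284.6, 145.8]), ([244, 138, 10, 36, 108], [247.5, 157.2]), ([29, 140, 39, 43, 659], [47.7, 160.9]), ([267, 149, 6, 22, 56], [270.0, 158.1]), ([238, 156, 47, 61, 711], [259.7, 192.1])]
110 ......................................................................
114 ......................................................................
118 ......................................................................
122 ......................................................................
126 ......................................................................
130 ......................................................................
134 ......................................................................
138 ......................#........................#......................
142 ......................#...............................................
146 ...............................................#......................
150 ......................#......##........#..............................
154 ....................
[... 1573 characters left out ...]
....................................................
242 ......................................................................
246 ......................................................................
250 ......................................................................
254 ......................................................................
258 ......................................................................
262 ......................................................................
266 ......................................................................
[259.79869232 159.40537661]
[259.74927643 163.70295745]
jaw [259.73920851 132.56982686]
tabend [259.92808613 217.78014482]
```

```bash
python3 - <<'E'
from h import *
from workcell import camera
w=dict(np.load("end.npz"));u=np.array([-.071,.997,0]);v=np.array([.997,.071,0])
for n in("side","scene"):
    c=camera(n);im=c["color"];r=mask(im,(165,80,20),(180,255,255))|mask(im,(0,130,20),(8,255,255))
    A=np.array([.4988,-.2394,.082]);o=proj(c,A);x0,y0=(o-20).astype(int);print(n,"C",o.round(1),"jaws",proj(c,A+.02*u+.012*v).round(1),proj(c,A+.02*u-.012*v).round(1),"tabend",proj(c,A-.048*u).round(1),"tip",proj(c,A+[0,0,.0158]).round(1))
    hsv=cv2.cvtColor(im,cv2.COLOR_RGB2HSV);g=cv2.cvtColor(im,cv2.COLOR_RGB2GRAY)
    for y in range(y0-2,y0+42):print(y,''.join('#' if r[y,x] else ('o' if g[y,x]>150 else ('y' if 15<hsv[y,x,0]<32 and hsv[y,x,1]>120 else ('k' if g[y,x]<60 else '.'))) for x in range(x0-2,x0+42)))
    print("x0",x0-2)
E
```

```text
side C [319.2 151.2] jaws [313.4 153.4] [320.8 155.6] tabend [324.1 143.4] tip [319.9 147. ]
129 ...........................oooooooo...kk....
130 ..........................oooooooo..........
131 ..........................oooooooo..........
132 .........................oooooooooo...o.....
133 ........................ooooooooooooooo.....
134 .......................oooooooooooooooo.....
135 .......................ooooooooooooooo......
136 ......................oooooo.ooooooooo......
137 .....................oooooo.oooooooooo......
138 .....................ooooooooooooooooo......
139 ...................ooooooooooooooooooo......
140 ...................oooooooooooooooooo.......
141 ..................ooooooooooooooooooo.......
142 .................oooooooooooooooooooo.......
143 ...............oooooooooooooooooooooo.......
144 ...............oooooooooo.....oooooo........
145 ..............oooooooooo...##..ooooo........
146 ..............oooooooooo.###...ooooo........
147 ..............ooooo...oo.#####.ooooo........
148 .............ooo.......ooo.##..ooooo........
149 ...........oooo.....#..
[... 2712 characters left out ...]
.......
171 .............yoyykkkkkkkkkkkkkkk............
172 ...........k.ooyyy.kkkkkkkkkkky.............
173 ............yoyoyyyyyyy.kkk.y.yy............
174 ...........kyoyoyyyyyyyyyyooyoy.............
175 ...........k.oyyyyyyyyyooyyyooy.............
176 ...........kkyoyyyyyyyyyyyoyoyo.............
177 ............k.yyyyyyyyyyyyyoyyyk............
178 ............kk.yyyyyyyyyyyoyoykk............
179 .............kkk.yyyoyooyyooy.k.............
180 ...............kk...yyyyyy..kk..............
181 .................kkkk.....kkk...............
182 ..................k.kkkkkkk.................
183 ............................................
184 ............................................
x0 316
```

```bash
python3 -c "
from workcell import bot
print(bot.job_done())"
```

```text
the job is handed in; nothing more can be done
None
```

The brass reel is on the dispenser spindle and the red keeper is locked round the neck under the head. It stopped firmly when pushed fully home, and the final camera checks agree with it sitting level. I could not directly confirm the reel pushing up against it. The job was handed in at about 52 s on the robot's clock, and the steel reel and the bystanders were not touched.

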